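# Clear the seized pins from a roller carrier in the vise

### The arm

A 6-joint arm with a two-finger parallel gripper is mounted at the origin on the work surface. World frame = base frame: x ahead of the robot, y to its left, z up, the work surface at z = 0. Lengths are in mm, angles in rad, forces in N, time in s.
With the tool pointing down it reaches from about 350 to 1000 mm from the base axis. Payload 7.1 kg.
Tool frame: the origin (TCP) lies between the finger pads; the fingertips stand 22 mm ahead of it and the grasp point (between the pads) lies 3 mm ahead of it (r.tip_extent is the y of the fingertips in the tool frame, in mm); y points along the fingers, x is the direction in which the jaws open and shut, and the axes are right-handed (so a half turn about y gives the same grasp; the last joint's range is limited). The gripper opens to 85 mm and grips with 20 to 120 N. Pads are 22 mm wide; open, the fingers measure 114 mm over their backs; the gripper's body (76 mm by 85 mm) begins 54 mm behind the grasp point. The pads swing forward as they close: fully open they stand 13 mm farther back than shut.
Start: joints at [-1.233, 0.423, 1.63, -0, 1.089, -0.019], TCP at [218.315, -585.614, 230.019] pointing down, gripper open.
Joint ranges: [-3, 3], [-0.9, 2.11], [0.09, 2.58], [-1.31, 4.45], [0.11, 2.69], [-2.54, 2.54]. Speed limits (rad/s): [2.39, 2.39, 3.01, 3.14, 3.14, 3.14].

### API

Orientations are given as a rotation vector (axis times angle).
In Python, from rig import r, cams, nets gives the robot as it stands. The module is installed in compiled form; this text tells all that it offers.
- The arm moves only by the shell command python3 -m pendant 'ROWS'. ROWS is JSON, one flat list of numbers, 7 for each row, row after row: the shift along the tool's x, y, z in m, then the turn, a rotation vector about the tool's x, y, z in rad, then the opening, from 0 (shut) to 1 (fully open). In form: [x, y, z, wx, wy, wz, jaw, x, y, z, wx, wy, wz, jaw, ...]. A call has 1 to 12 rows; each row is the pose to reach, as a shift and turn from the pose commanded when the call began, along the tool's axes at that moment; what a row does not reach only later rows make up. A row lasts 1/8 s, in which the tool goes at most 62.5 mm and 10.7 degrees, less where a joint would pass 70% of its speed; a pose out of reach is approached as far as the arm can. A call with a gripper value outside its range is refused whole. The fingers move at their own pace and stop on an object; the grip force is fixed at half the most. Time passes only in rows, so rows that repeat a pose let the fingers close. It gives the time, the measured TCP pose, the force and the opening at its end, in the units of the state.
- r.get_obs(): the state, without advancing time (a new reading comes with each control period).
- cams.read_camera(name): name is "side" or "top" or "wrist"; returns the picture (400x640x3 uint8, blue, green, red); there is no depth.
- cams.camera_model(name): a dict with "intrinsics" (3x3 intrinsics, pixels), "rvec" (rotation vector, rad) and "tvec" (3), from world to camera coordinates, as OpenCV has them. Camera axes: x right, y down, z forward; pixel columns grow to the right and rows downward; lengths in mm; the calibration is good to about 2 mm. A picture is of the moment at which its call begins: read the wrist's pose just before it. camera_model takes no time and is no camera call; for the wrist camera it gives the pose at the moment of the call.
- r.hand_in(): hands the job in, once; it reports no verdict.
Trained networks look in the newest picture that a camera, given by its name, has taken for a name from the list of things; names that differ only in an ending like _2 or _b are one class to them, and where a whole thing is asked for, a point or a joint stands for the part that bears it (a point fixed in the world has none). Each returns a list of dicts, best first, with "confidence" (0 to 1); they miss things now and then, are a little off and sometimes report something else, mostly with a low value. They report only what shows in the picture. A call takes as long as a camera call. They do not tell look-alikes from the thing itself.
- nets.search_frame(target, camera): "rect" ([left, top, right, bottom] in pixels, round what is visible of it).
- nets.silhouettes(target, camera): "pixels" (400x640 bool, what is visible of it) and "rect" ([left, top, right, bottom] in pixels, round what is visible of it).
The state is a dict: "time_s": time; "joint_pos": joint angles; "joint_velocities": joint speeds; "joint_torque": joint torques, N m; "ee_pos": TCP position; "eef_rot": TCP orientation; "wrist_force": force on the tool from outside, world axes, zero at the start; "wrist_torque": the same for the moment, N m; "grip_width": opening from 0.0 (shut) to 1.0 (fully open).
Only numpy, scipy, OpenCV 4.12 (cv2) and the standard library are available. Lean on these libraries where they do the work, as an engineer would, in place of code of your own. Each camera call takes 0.05 s, during which the arm holds its last target.

### The job

Lift the roller carrier out of the flat grey job tray, stand it centred on the bed of the open vise, sleeves over the slot, and slide the jaw shut on it. With the drift from the wooden holder push every seized pin down and out of its sleeves into the catch tray underneath, and put the drift back in its holder. Then slide the jaw fully open, lift the carrier out and stand it upright in the job tray again, lengthwise; leave the jaw open and the other things on the bench undisturbed.

Things in the scene. Friction and masses are not known exactly. Their poses are not given: they have to be found in the camera images.
- vise: Grey low vise fixed to the bench, 252 mm long (y), origin on the bench under the middle of its slot. Bed: two rails, top 70 and underside 62 mm above the bench, with a 26 mm wide open slot between them along y, so that pins fall through. Fixed jaw on the +x side (face at x = 18.5 mm), sliding jaw on the -x side, towards the robot; both jaws' tops 90 mm above the bench.
- catch (a point): Open steel catch tray under the vise's slot, fixed, inside 86 (vise's x) by 220 mm (y), walls 28 mm high. The point is in the middle of its floor, 4 mm above the bench; its axes are the vise's.
- jaw (a joint): Sliding jaw of the vise: 0 = closed (37 mm between the jaw faces); grows as the jaw slides along the vise's -x axis; end stop (fully open) at 0.045 m. Moves against about 3 N of friction and stays where it is left. Starts open, at 0.034 to 0.045.
- jaw_tab (a point): Upright steel tab on the sliding jaw, to pull it by: 12 mm thick (vise's x), 40 mm wide (y), foot 90 mm and top 127 mm above the bench. The point is in its middle, 112 mm above the bench. With the jaw closed it stands 52 mm from the middle of the slot, fully open 97 mm.
- carrier_web (a point): Roller carrier, one aluminium piece 208 (y) x 36 x 60 mm high, 0.4 to 0.65 kg: four upright sleeves in a row joined by a web. Between the middle sleeves the web is a bare plate 14 mm thick (x), 48 mm clear (y), top level with the sleeves. Point: middle of this web, 45 mm above the underside; z up. Starts standing in the job tray, lengthwise. Either way round suits the vise.
- holder: Dark wooden block fixed to the bench, 70 by 70 by 110 mm high, with an upright 23 mm square through hole in its middle. Origin: centre of the underside.
- drift_grip (a point): Drift (push-out tool), 0.16 to 0.26 kg: square wooden handle 24 x 24 x 54 mm on a steel guard plate 36 x 36 x 6 mm; below it a round steel shaft 12 mm thick, 100 mm long. Stands shaft down in the holder, guard on its top. Point: on the axis in the handle, 34 mm above the guard's underside, 134 mm above the tip; z from tip to handle; x, y square to the handle's sides.
- tray_floor (a point): Job tray, flat, grey plastic, 0.6 kg, loose on the bench, 280 mm (x) by 140 mm (y) outside, walls 4 mm thick and 18 mm high, floor 4 mm. The point is in the middle of the floor's upper face.
- bore1 (a point): Centre of the top mouth of the carrier's sleeve 1, at -86 mm along the carrier's y. Sleeve: outside 36 mm, bore 24 mm, 60 mm high, open at both ends; on one side inside, a spring strip that grips the pin and yields sideways stands up to 3.5 mm into the bore. It moves with the carrier.
- pin1: Seized pin in sleeve 1: dark steel cylinder 22 mm across, 24 mm long, origin at its centre, z its axis. At the start stuck in the sleeve, its top 8 to 16 mm below the mouth; absent if the sleeve is clear. It gives way at about 7 to 15 N, drags all the way and drops once out of the lower end; a drift tip 5 to 10 mm below the sleeve's underside has surely cleared it.
- bore2 (a point): Centre of the top mouth of the carrier's sleeve 2, at -42 mm along the carrier's y. Sleeve: outside 36 mm, bore 24 mm, 60 mm high, open at both ends; on one side inside, a spring strip that grips the pin and yields sideways stands up to 3.5 mm into the bore. It moves with the carrier.
- pin2: Seized pin in sleeve 2: dark steel cylinder 22 mm across, 24 mm long, origin at its centre, z its axis. At the start stuck in the sleeve, its top 8 to 16 mm below the mouth; absent if the sleeve is clear. It gives way at about 7 to 15 N, drags all the way and drops once out of the lower end; a drift tip 5 to 10 mm below the sleeve's underside has surely cleared it.
- bore3 (a point): Centre of the top mouth of the carrier's sleeve 3, at +42 mm along the carrier's y. Sleeve: outside 36 mm, bore 24 mm, 60 mm high, open at both ends; on one side inside, a spring strip that grips the pin and yields sideways stands up to 3.5 mm into the bore. It moves with the carrier.
- pin3: Seized pin in sleeve 3: dark steel cylinder 22 mm across, 24 mm long, origin at its centre, z its axis. At the start stuck in the sleeve, its top 8 to 16 mm below the mouth; absent if the sleeve is clear. It gives way at about 7 to 15 N, drags all the way and drops once out of the lower end; a drift tip 5 to 10 mm below the sleeve's underside has surely cleared it.
- bore4 (a point): Centre of the top mouth of the carrier's sleeve 4, at +86 mm along the carrier's y. Sleeve: outside 36 mm, bore 24 mm, 60 mm high, open at both ends; on one side inside, a spring strip that grips the pin and yields sideways stands up to 3.5 mm into the bore. It moves with the carrier.
- pin4: Seized pin in sleeve 4: dark steel cylinder 22 mm across, 24 mm long, origin at its centre, z its axis. At the start stuck in the sleeve, its top 8 to 16 mm below the mouth; absent if the sleeve is clear. It gives way at about 7 to 15 N, drags all the way and drops once out of the lower end; a drift tip 5 to 10 mm below the sleeve's underside has surely cleared it.
- oiler: White oil bottle, 52 mm across, 130 mm high; not part of the job. Origin at its underside (its middle).
- can: Grey can, 60 mm across, 90 mm high; not part of the job. Origin at its underside (its middle).
- wheel: Flat abrasive wheel, 120 mm across, 20 mm thick; not part of the job. Origin at its underside (its middle).
- wrench: Wrench, 180 mm long, lying; not part of the job. Origin at its underside.
- brush: Hand brush, lying; not part of the job. Origin at its underside.
- roller: Short black rubber roller, 44 mm across, 50 mm high, standing; not part of the job. Origin at its underside (its middle).
- screwdriver: Screwdriver, 200 mm long, lying; not part of the job. Origin at its underside.
Things that resemble listed ones, but are neither listed nor needed, are in the scene too. What is shaped like the part that bears drift_grip but yellow is not meant.

How it is judged:
By the outcome, as a careful person would: the job done as asked, in the order asked, and still so for the second after the job is handed in, with the robot touching nothing.
Of pin1, pin2, pin3, pin4 only 2 to 4 are there at a start; the rules pass over those that are not, and their reading is None.
At some moment in a run one of tray may be knocked a few centimetres aside while the robot is not near it.
Once in a run the grip may slacken for a moment while it holds something.
It also fails if it takes over 208 s, if anything falls off the work surface, if the arm or the gripper's body presses on something with over 40 N, if the wrist force passes 120 N, or if a joint passes its speed limit or range.

## Working session

There is one attempt and no reset: what is moved stays moved. The work goes in short steps, Python scripts to look and compute and a shell command to move; the robot and the scene stay as the last step left them, time stands still between calls to the robot, and variables do not carry over. Pictures are saved under pics/ and viewed, and the job is handed in when it is done.

```bash
mkdir -p pics; ls
python3 - <<'E'
from rig import r,cams,nets
import cv2
print(r.get_obs())
for c in ("side","top","wrist"):
    cv2.imwrite(f"pics/a_{c}.png",cams.read_camera(c)); m=cams.camera_model(c); print(c,m)
print(r.tip_extent)
E
```

```text
pics
{'time_s': 0.0, 'joint_pos': array([-1.23299804e+00,  4.23868367e-01,  1.63071299e+00, -2.30981018e-05,
        1.08862436e+00, -1.90159541e-02]), 'joint_velocities': array([-4.47409229e-04,  6.70975153e-04,  7.96350864e-05,  1.54885097e-03,
        1.42685689e-03,  7.81539344e-04]), 'joint_torque': array([ 1.62210039e-03, -5.57377338e+01, -2.81740218e+01, -3.03412207e-05,
        7.32578774e-03, -2.20823807e-06]), 'ee_pos': array([ 218.12624196, -585.09104613,  229.21948807]), 'eef_rot': array([-1.35618969,  0.94341673, -0.94123737]), 'wrist_force': array([-0.17103072, -0.20523601, -0.31682267]), 'wrist_torque': array([-0.0291086 , -0.06548413,  0.0247348 ]), 'grip_width': 0.9999019584952141}
side {'intrinsics': array([[376.43440452,   0.        , 320.62117941],
       [  0.        , 376.43440452, 199.03833829],
       [  0.        ,   0.        ,   1.        ]]), 'rvec': array([ 2.28229792, -0.56508529,  0.22708198]), 'tvec': array([-488.59158755,  287.77399268,  746.15881148])}
top {'intrinsics': array([[495.21006394,   0.        , 324.61278707],
       [  0.        , 495.21006394, 196.43096238],
       [  0.        ,   0.        ,   1.        ]]), 'rvec': array([ 2.11213601, -2.08585482,  0.2420223 ]), 'tvec': array([ -24.65848492,  589.48356531, 1198.9455656 ])}
wrist {'intrinsics': array([[306.77206117,   0.        , 316.76514384],
       [  0.        , 306.77206117, 198.4793696 ],
       [  0.        ,   0.        ,   1.        ]]), 'rvec': array([-2.39526986,  1.66509692,  0.22268376]), 'tvec': array([-624.79125908,  -32.16530263,  379.38442256])}
22.0
```

View pics/a_side.png

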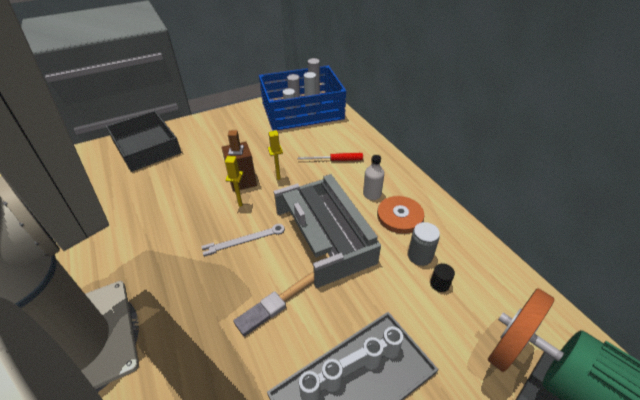

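View pics/a_top.png

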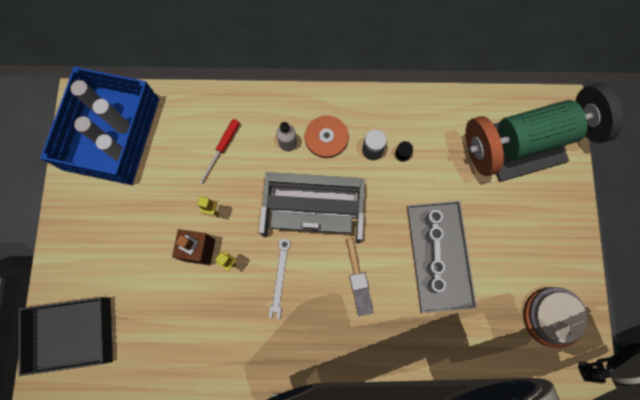

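View pics/a_wrist.png

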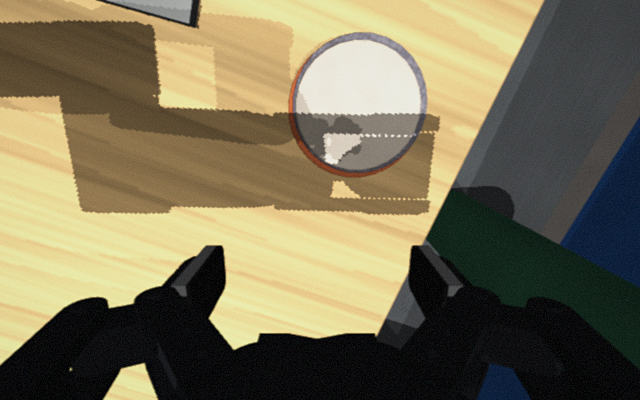

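The side view shows the vise at (325,230), the carrier in the tray at (350,365) and the holder with the brown drift at (237,160). In the top view the carrier is at (436,250), the vise at (313,207) and the holder at (193,247). Two yellow look-alike drifts stand beside the holder.

```bash
cat > h.py <<'E'
import numpy as np, cv2, json
from scipy.spatial.transform import Rotation as R
from rig import r,cams,nets
def cm(c):
    m=cams.camera_model(c); K=m['intrinsics']; Rm=cv2.Rodrigues(m['rvec'])[0]; t=m['tvec']
    return K,Rm,t
def proj(c,P,m=None):
    K,Rm,t=m or cm(c); p=(Rm@np.atleast_2d(P).T).T+t; p=p@K.T; return p[:,:2]/p[:,2:]
def ray(c,uv,m=None):
    K,Rm,t=m or cm(c); d=Rm.T@np.linalg.solve(K,np.array([uv[0],uv[1],1.])); o=-Rm.T@t; return o,d/np.linalg.norm(d)
def atz(c,uv,z,m=None):
    o,d=ray(c,uv,m); return o+d*(z-o[2])/d[2]
def tri(obs):
    A=np.zeros((3,3));b=np.zeros(3)
    L=[ray(*o) for o in obs]
    for o,d in L:
        M=np.eye(3)-np.outer(d,d);A+=M;b+=M@o
    X=np.linalg.solve(A,b); return X,[np.linalg.norm((np.eye(3)-np.outer(d,d))@(X-o)) for o,d in L]
def crop(img,x0,y0,x1,y1,s,name):
    c=cv2.resize(img[y0:y1,x0:x1],None,fx=s,fy=s,interpolation=cv2.INTER_CUBIC); cv2.imwrite(name,c)
def tool():
    s=r.get_obs(); return s['ee_pos'],R.from_rotvec(s['eef_rot']).as_matrix(),s
def rel(target_pos,target_R=None):
    p,Rm,s=tool(); d=Rm.T@(np.array(target_pos)-p)/1000
    w=R.from_matrix(Rm.T@target_R).as_rotvec() if target_R is not None else np.zeros(3)
    return d,w
def down(xang):
    # tool y = down(-z world); tool x horizontal at angle xang
    x=np.array([np.cos(xang),np.sin(xang),0]);y=np.array([0,0,-1.]);z=np.cross(x,y);return np.stack([x,y,z],1)
E
python3 - <<'E'
from h import *
np.set_printoptions(precision=1,suppress=True)
for c in("top","side"):
    K,Rm,t=cm(c); print(c,-Rm.T@t)
    im=cams.read_camera(c)
    for n in("vise","jaw","carrier_web","holder","drift_grip","tray_floor","bore1","pin1"):
        for d in nets.silhouettes(n,c)[:4]:
            ys,xs=np.nonzero(d['pixels']); print(c,n,round(d['confidence'],2),np.array(d['rect']),xs.mean(),ys.mean(),len(xs))
    crop(im,*((400,190,490,320,6) if c=="top" else (260,310,440,400,4)),f"pics/b_{c}_car.png")
    crop(im,*((160,160,380,260,3.6) if c=="top" else (210,110,390,290,3.3)),f"pics/b_{c}_vise.png")
p,Rm,s=tool(); print(p);print(Rm)
E
```

```text
top [ 300.4  -20.1 1301.9]
top vise 0.64 [259.5 170.1 364.3 241.8] 311.8006214396686 203.35404798895217 5793
top jaw 0.62 [271.6 213.6 351.3 233.2] 310.54434250764524 222.16819571865443 1308
top carrier_web 0.97 [427.1 211.3 444.1 296. ] 434.71601489757916 250.268156424581 1074
top holder 0.62 [173.6 229.6 213.1 268.5] 195.33672431332656 247.91963377416073 983
top holder 0.57 [425.8 209.2 445.4 293.6] 434.0855555555556 249.77444444444444 900
top drift_grip 0.84 [196.8 195.1 215.8 216.8] 206.97635135135135 205.1418918918919 296
top drift_grip 0.71 [215.5 247.1 235.9 273.1] 225.3913043478261 260.57246376811594 276
top drift_grip 0.63 [176.4 236.3 195.5 255.9] 186.75746268656715 243.82835820895522 268
top tray_floor 0.95 [408.7 204.1 477.6 310.1] 441.9258806760334 257.96762370189373 4911
top bore1 0.87 [424.9 210.9 444.9 295.2] 434.42857142857144 251.46332046332046 1036
top pin1 0.31 [203.2 118.7 237.7 180.1] 222.73672055427252 143.45727482678984 433
side [ 283.3 -527.1  721.2]
side vise 0.75 [275.2 173.7 382.  289.3] 329.8033852198882 228.8266586066193 6617
side jaw 0.65 [283.5 192.2 3
[... 441 characters left out ...]
.93617021276594 423
side drift_grip 0.81 [269.  130.7 285.5 179. ] 275.0758807588076 150.3279132791328 369
side drift_grip 0.72 [225.7 128.4 240.4 156. ] 234.46274509803922 143.13333333333333 255
side drift_grip 0.58 [409.3 223.  439.  267.1] 423.16184971098266 243.91233140655106 1038
side tray_floor 0.89 [265.3 313.1 437.4 395.3] 367.194401244168 369.0810437186798 5787
side bore1 0.57 [296.9 324.2 405.1 399.5] 351.20289288506643 364.1047693510555 2558
side bore1 0.23 [232.1 274.1 313.1 341.1] 268.30391459074735 307.43843416370106 1405
side pin1 0.41 [369.5 346.  376.8 351.4] 372.83673469387753 348.8775510204082 49
[ 218.3 -585.6  230. ]
[[ 0.3  0.   0.9]
 [-0.9 -0.   0.3]
 [ 0.  -1.   0. ]]
```

View pics/b_top_car.png

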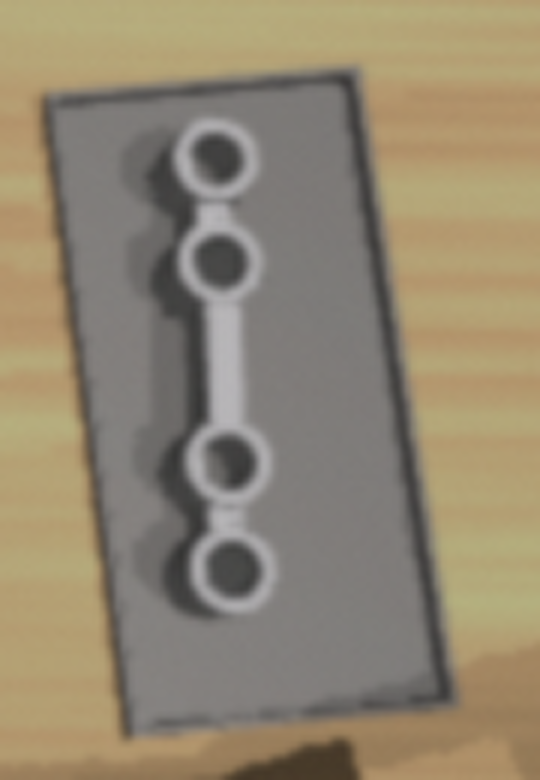

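View pics/b_side_car.png

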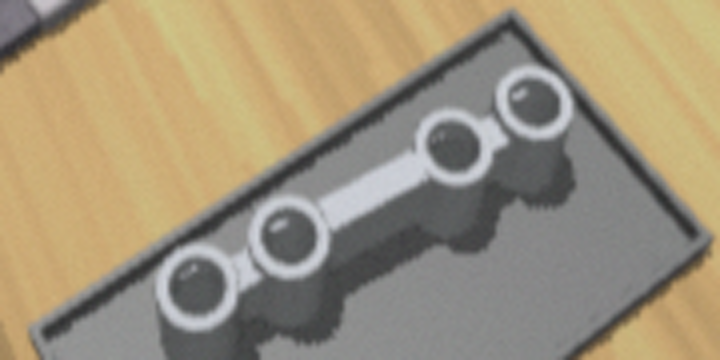

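View pics/b_top_vise.png

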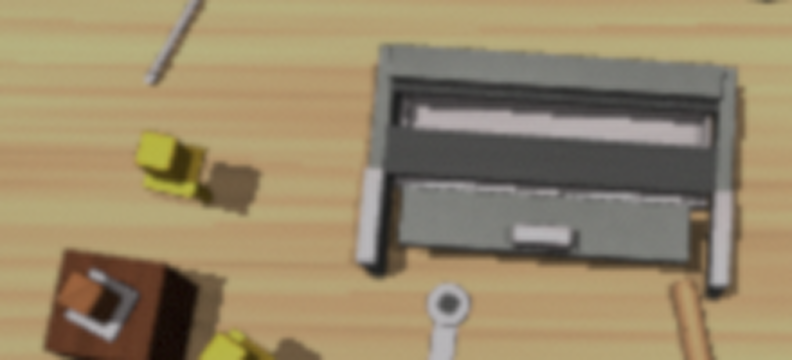

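View pics/b_side_vise.png

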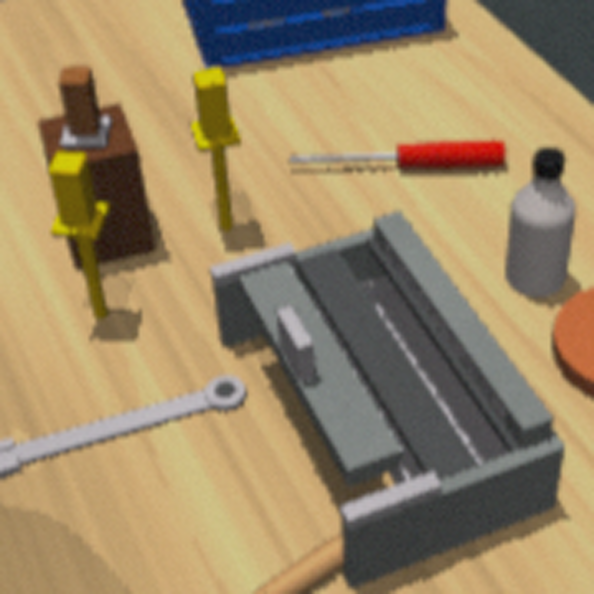

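Run:
```python
from h import *
np.set_printoptions(precision=1,suppress=True)
T=[(436,216.7),(436.7,233.7),(438.2,267),(438.7,285.2)]
S=[(309.3,381.8),(332.5,369.3),(373.8,346.5),(393.5,335.5)]
for a,b in zip(T,S[::-1]):
    print(*tri([("top",a),("side",b)]), atz("top",a,64))
def tp(u,v): return ("top",(160+u/3.6,160+v/3.6))
def sp(u,v): return ("side",(210+u/3.3,110+v/3.3))
P={}
P['tabL']=tri([tp(512,226),sp(281,309)]); P['tabR']=tri([tp(575,230),sp(306,352)])
P['drift top']=tri([tp(80,288),sp(77,74)])
P['fixjawL']=tri([tp(381,48),sp(396,215)])
P['fixjawR']=tri([tp(735,70),sp(552,420)])
P['jawL']=tri([tp(402,180),sp(291,262)])
P['jawR']=tri([tp(690,205),sp(401,455)])
P['endR(-y,-x)']=tri([tp(716,290),sp(343,515)])
P['endL']=tri([tp(362,262),sp(214,270)])
P['holderL']=tri([tp(66,250),sp(40,123)])
P['holderR']=tri([tp(165,268),sp(122,108)])
P['guard']=tri([tp(92,335),sp(62,142)])
for k,v in P.items(): print(k,*v)
```

```text
[ 542.7 -301.8   63.7] [np.float64(1.3448629974774264), np.float64(1.3448629974775836)] [ 541.4 -301.2   64. ]
[ 499.5 -302.    63.1] [np.float64(1.6835228432520677), np.float64(1.6835228432520142)] [ 497.7 -301.3   64. ]
[ 415.6 -302.4   62.1] [np.float64(1.2321623006282798), np.float64(1.2321623006282871)] [ 414.2 -301.7   64. ]
[ 371.2 -302.    61.3] [np.float64(1.4235684882143778), np.float64(1.4235684882143191)] [ 369.6 -301.2   64. ]
tabL [508.8  36.2 123.8] [np.float64(1.9741015383330702), np.float64(1.9741015383330698)]
tabR [507.2  -6.  121.2] [np.float64(1.8234770758282384), np.float64(1.8234770758281962)]
drift top [459.  309.3 167.7] [np.float64(0.11538181155383476), np.float64(0.11538181155371677)]
fixjawL [648.3 134.   77.1] [np.float64(1.575106307893037), np.float64(1.5751063078927074)]
fixjawR [ 628.2 -116.5   98.7] [np.float64(0.48850857150875693), np.float64(0.48850857150896043)]
jawL [549.1 115.   85.2] [np.float64(0.042506070328080924), np.float64(0.04250607032810399)]
jawR [534.  -85.6  84.1] [np.float64(0.17154451486373806), np.float64(0.17154451486391573)]
endR(-y,-x) [ 478.8 -104.7   76.2] [np.float64(2.7264382863793473), np.float64(2.72643828637948)]
endL [494.2 140.9  79. ] [np.float64(2.0401241830235124), np.float64(2.040124183023536)]
holderL [459.  336.1 117.3] [np.float64(32.42124278419641), np.float64(32.42124278419638)]
holderR [475.1 256.9 162.2] [np.float64(1.5404601308039252), np.float64(1.5404601308040142)]
guard [436.9 317.4 103.5] [np.float64(0.44531497560030037), np.float64(0.4453149756002455)]
```

```bash
cat >> h.py <<'E'
def show(pos,ang):
    d,w=rel(pos,down(ang)); print("rel m",np.round(d,4),"w",np.round(w,4),"z",np.round(tool()[0],1), "xang",np.round(np.arctan2(*tool()[1][1::-1,0]),4),"F",np.round(tool()[2]['wrist_force'],1),"g",round(tool()[2]['grip_width'],3),"t",tool()[2]['time_s'])
E
python3 - <<'E'
from h import *
np.set_printoptions(precision=3,suppress=True)
p,Rm,s=tool()
K,Rc,t=cm("wrist"); C=-Rc.T@t
print("cam in tool",Rm.T@(C-p)); print("cam axes in tool",Rm.T@Rc.T)
show([450,-302,240],-np.pi/2)
E
```

```text
cam in tool [   0.571 -144.419   67.277]
cam axes in tool [[ 1.    -0.001 -0.   ]
 [ 0.    -0.261  0.965]
 [-0.001 -0.965 -0.261]]
rel m [-0.185 -0.01   0.316] w [-0.     0.357  0.   ] z [ 218.3 -585.6  230. ] xang -1.214 F [-0.3 -0.6 -0.1] g 1.001 t 1.05
```

```bash
python3 -m pendant '[0,-0.06,0,0,0,0,1, -0.06,-0.06,0.1,0,0.12,0,1, -0.12,-0.06,0.2,0,0.24,0,1, -0.185,-0.03,0.316,0,0.357,0,1, -0.185,-0.01,0.316,0,0.357,0,1, -0.185,-0.01,0.316,0,0.357,0,1, -0.185,-0.01,0.316,0,0.357,0,1, -0.185,-0.01,0.316,0,0.357,0,1, -0.185,-0.01,0.316,0,0.357,0,1, -0.185,-0.01,0.316,0,0.357,0,1]'
python3 - <<'E'
from h import *
show([450,-302,240],-np.pi/2)
import pickle
m=cm("wrist"); im=cams.read_camera("wrist"); cv2.imwrite("pics/c_w.png",im); pickle.dump(m,open("c_w.pkl","wb"))
print(proj("wrist",[[542.7,-301.8,63],[371,-302,63]],m))
E
```

```text
time_s: 2.3
ee_pos: [449.3, -303.0, 240.4]
eef_rot: [-1.208, 1.21, -1.211]
wrist_force: [0.2, -0.1, 0.2]
grip_width: 1.0
rel m [-0.001   0.0004  0.0007] w [-0.0005 -0.0018  0.0006] z [ 449.3 -303.   240.4] xang -1.5726 F [ 0.2 -0.1  0.2] g 1.0 t 2.3
[[315.23222693  88.44673091]
 [316.03002379 248.38713572]]
```

View pics/c_w.png

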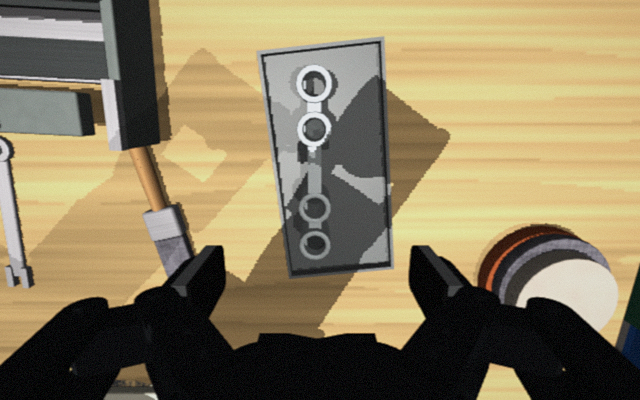

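Run:
```python
from h import *
im=cv2.imread("pics/c_w.png"); im=cv2.convertScaleAbs(im,alpha=1.3,beta=30)
crop(im,280,55,350,265,2.8,"pics/c_w2a.png")
a=cv2.resize(im[55,0:0] if 0 else im[60:155,270:360],None,fx=5,fy=5,interpolation=cv2.INTER_CUBIC)
b=cv2.resize(im[178:273,270:360],None,fx=5,fy=5,interpolation=cv2.INTER_CUBIC)
b=cv2.convertScaleAbs(b,alpha=1.5)
out=np.hstack([a[:,:399],b[:,:399]]);cv2.imwrite("pics/c_w2.png",out)
```

```text
(no output)
```

View pics/c_w2.png

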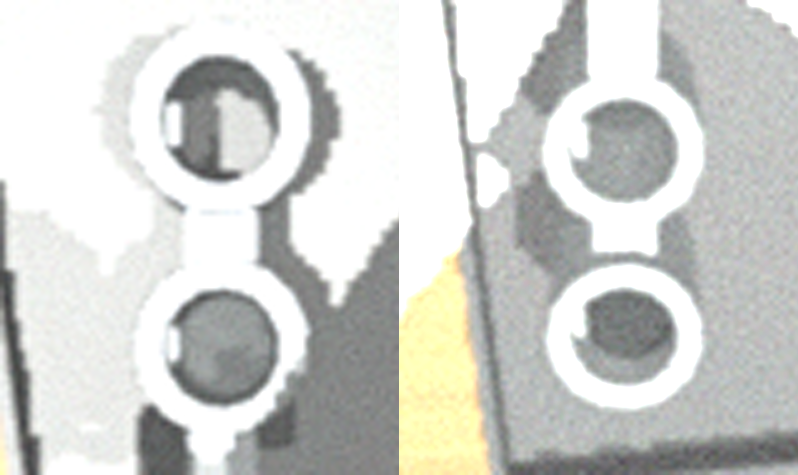

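Run:
```python
from h import *
import pickle
np.set_printoptions(precision=1,suppress=True)
m=pickle.load(open("c_w.pkl","rb"))
W=[(314,84),(314.4,129.4),(315,208),(315.2,245.2)]
T=[(436,216.7),(436.7,233.7),(438.2,267),(438.7,285.2)]
S=[(309.3,381.8),(332.5,369.3),(373.8,346.5),(393.5,335.5)][::-1]
for a,b,c in zip(W,T,S): print(*tri([("wrist",a,m),("top",b),("side",c)]),atz("wrist",a,64,m))
```

```text
[ 544.7 -301.3   61.1] [np.float64(2.437302830763558), np.float64(2.800319014494496), np.float64(0.38943049229003257)] [ 546.8 -300.6   64. ]
[ 501.1 -301.5   60. ] [np.float64(1.9422715324979414), np.float64(2.875963427536444), np.float64(1.0140792442576227)] [ 503.1 -300.8   64. ]
[ 416.6 -301.8   58.9] [np.float64(1.3772093293257721), np.float64(2.1816855334313185), np.float64(0.916104841763739)] [ 419.3 -301.    64. ]
[ 371.9 -301.6   58.3] [np.float64(1.0524476041877031), np.float64(2.1304011424510763), np.float64(1.190627583771838)] [ 375.4 -301.1   64. ]
```

```bash
python3 -m pendant '[-0.0015,0.06,0.0095,0,0,0,0.8, -0.0015,0.12,0.0095,0,0,0,0.8, -0.0015,0.16,0.0095,0,0,0,0.8, -0.0015,0.188,0.0095,0,0,0,0.8, -0.0015,0.188,0.0095,0,0,0,0.8, -0.0015,0.188,0.0095,0,0,0,0.8]'
python3 - <<'E'
from h import *
show([459,-301.2,52],-np.pi/2)
m=cm("wrist"); im=cams.read_camera("wrist"); cv2.imwrite("pics/d_w.png",im)
crop(cams.read_camera("side"),240,280,440,400,4,"pics/d_s.png")
E
```

```text
time_s: 3.1
ee_pos: [459.7, -301.4, 53.1]
eef_rot: [-1.208, 1.209, -1.211]
wrist_force: [-0.4, -0.2, 0.5]
grip_width: 0.802
rel m [-0.0002  0.0011 -0.0007] w [-0.0013 -0.0014  0.0008] z [ 459.7 -301.4   53.1] xang -1.5722 F [-0.4 -0.2  0.5] g 0.802 t 3.1
```

View pics/d_w.png

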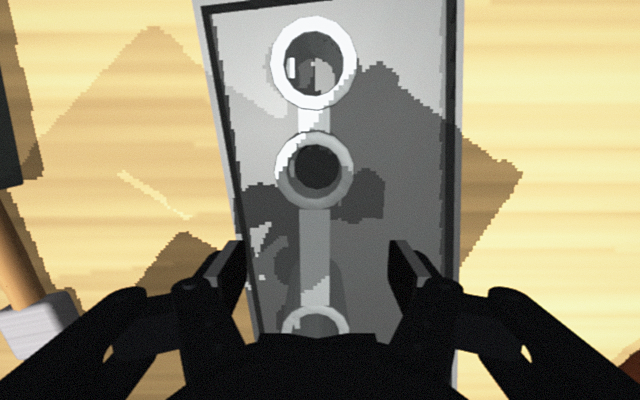

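View pics/d_s.png

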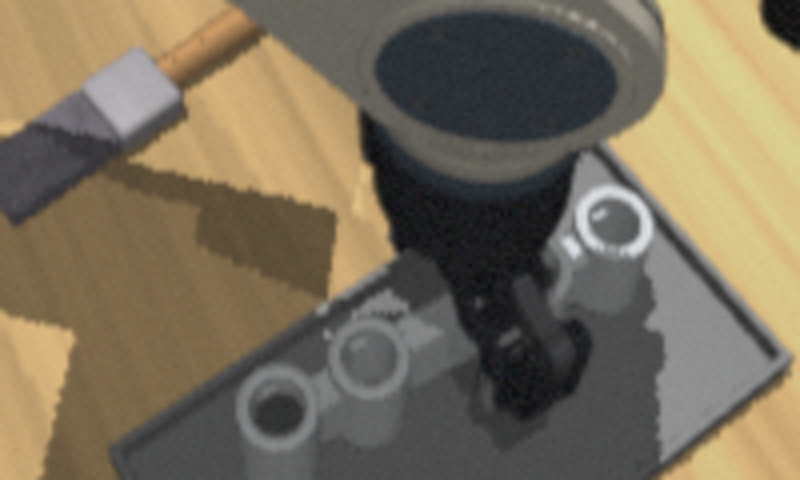

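Fingers straddle the bare web at (315,250). Close and lift.

```bash
python3 -m pendant '[0,0,0,0,0,0,0, 0,0,0,0,0,0,0, 0,0,0,0,0,0,0, 0,0,0,0,0,0,0, 0,0,0,0,0,0,0, 0,0,0,0,0,0,0]'; python3 -m pendant '[0,-0.02,0,0,0,0,0, 0,-0.05,0,0,0,0,0, 0,-0.09,0,0,0,0,0, 0,-0.13,0,0,0,0,0, 0,-0.17,0,0,0,0,0, 0,-0.17,0,0,0,0,0]';  python3 - <<'E'
from h import *
m=cm("wrist"); im=cams.read_camera("wrist"); cv2.imwrite("pics/e_w.png",im)
E
```

```text
time_s: 3.95
ee_pos: [459.5, -300.4, 52.6]
eef_rot: [-1.209, 1.209, -1.209]
wrist_force: [-1.0, 0.9, 5.4]
grip_width: 0.141
time_s: 4.7
ee_pos: [460.5, -301.2, 224.2]
eef_rot: [-1.208, 1.205, -1.213]
wrist_force: [0.0, 0.1, -6.8]
grip_width: 0.143
```

View pics/e_w.png

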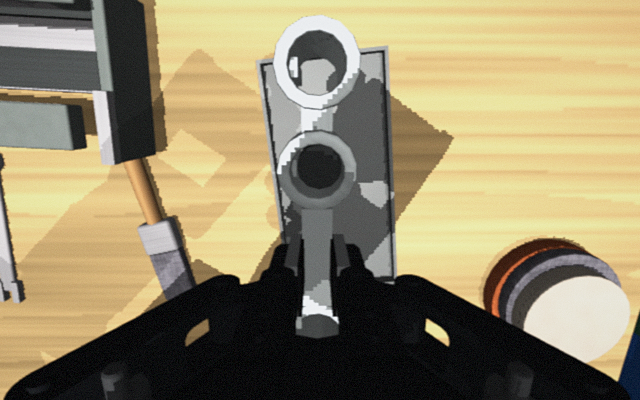

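```bash
python3 -m pendant '[-0.02,-0.03,0.01,0,-0.1,0,0, -0.05,-0.07,0.02,0,-0.27,0,0, -0.08,-0.076,0.03,0,-0.45,0,0, -0.11,-0.076,0.04,0,-0.63,0,0, -0.14,-0.076,0.05,0,-0.81,0,0, -0.17,-0.076,0.06,0,-0.99,0,0, -0.2,-0.076,0.065,0,-1.17,0,0, -0.24,-0.076,0.07,0,-1.35,0,0, -0.281,-0.076,0.07,0,-1.497,0,0, -0.281,-0.076,0.07,0,-1.497,0,0, -0.281,-0.076,0.07,0,-1.497,0,0, -0.281,-0.076,0.07,0,-1.497,0,0]';  python3 - <<'E'
from h import *
import pickle
show([530,-20,300],-0.075)
m=cm("wrist"); im=cams.read_camera("wrist"); cv2.imwrite("pics/f_w.png",im); pickle.dump((tool()[0],tool()[1],m),open("f_w.pkl","wb"))
E
```

```text
time_s: 6.25
ee_pos: [528.9, -20.1, 296.9]
eef_rot: [-1.57, 0.061, -0.058]
wrist_force: [0.2, -0.6, -6.5]
grip_width: 0.141
rel m [ 0.0011 -0.0031  0.0002] w [ 0.0003 -0.0005 -0.0018] z [528.9 -20.1 296.9] xang -0.0755 F [ 0.2 -0.6 -6.5] g 0.141 t 6.25
```

View pics/f_w.png

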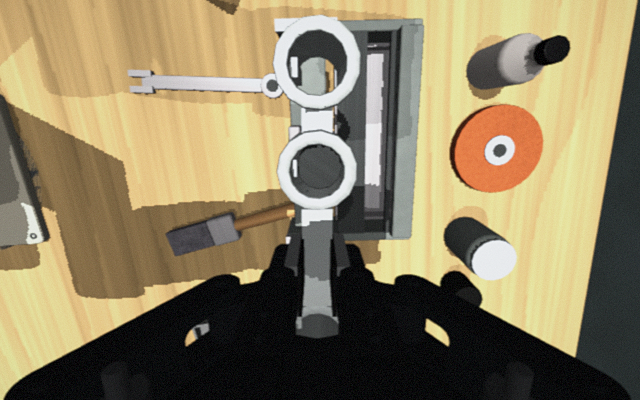

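Run:
```python
from h import *
im=cv2.imread("pics/f_w.png")
a=cv2.resize(im[5:105,345:440],None,fx=4,fy=4,interpolation=cv2.INTER_CUBIC)
b=cv2.resize(im[150:250,345:440],None,fx=4,fy=4,interpolation=cv2.INTER_CUBIC)
cv2.imwrite("pics/f_w2.png",np.hstack([a,b]))
```

```text
(no output)
```

View pics/f_w2.png

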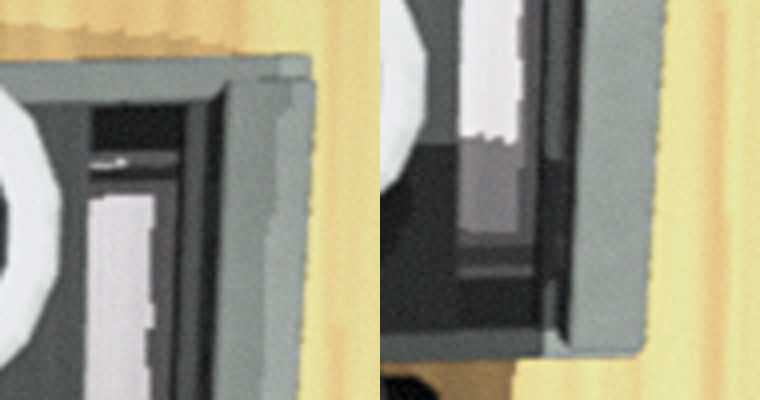

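Run:
```python
from h import *
import pickle
np.set_printoptions(precision=1,suppress=True)
p,Rm,m=pickle.load(open("f_w.pkl","rb"))
a=atz("wrist",(401.3,25),90,m);b=atz("wrist",(392,236.3),90,m)
print("inner",a,b,np.linalg.norm(a-b),"yaw",np.arctan2(-(a-b)[0],(a-b)[1]))
c=atz("wrist",(423.3,23.8),90,m);d=atz("wrist",(410.5,237.5),90,m)
print("outer",c,d,"yaw",np.arctan2(-(c-d)[0],(c-d)[1]))
# slot edges z=70
for uv in [(391,31),(367.5,31),(345+45,105),(345+(458-380)/4,170),(345+(535-380)/4,170)]: print(atz("wrist",uv,70,m))
# top-cam: fixed jaw outer edges
def tp(u,v): return (160+u/3.6,160+v/3.6)
for n,u in dict(outL=(381,48),outR=(735,70),inL=(392,78),inR=(722,98)).items(): print(n,atz("top",tp(*u),90))
# carrier in hand: rings
ztop=p[2]+11.4
for uv in [(317,62),(317.5,170)]:
    q=atz("wrist",uv,ztop,m); print("ring tool",Rm.T@(q-p))
print("ang tool",np.arctan2(Rm[1,0],Rm[0,0]))
```

```text
inner [628.6 128.4  90. ] [ 616.1 -104.3   90. ] 233.0702517540044 yaw -0.053409283296877386
outer [651.1 127.8  90. ] [ 638.8 -107.6   90. ] yaw -0.05237045119719785
[622.6 128.1  70. ]
[597.  130.1  70. ]
[620.4  50.7  70. ]
[588.3 -23.2  70. ]
[611.7 -25.   70. ]
outL [643.  132.8  90. ]
outR [ 630.1 -117.    90. ]
inL [621.2 124.2  90. ]
inR [ 609.7 -107.8   90. ]
ring tool [  1.2 -11.4  86.8]
ring tool [  1.4 -11.4  43.2]
ang tool -0.0756512685518537
```

Run:
```python
from h import *
show([598.5,10,150],-0.052)
```

```text
rel m [0.0671 0.1472 0.0354] w [ 0.0001 -0.0237 -0.0012] z [529.1 -20.2 297.3] xang -0.0757 F [ 0.4  0.2 -5.9] g 0.141 t 6.3
```

```bash
python3 -m pendant '[0.034,0.03,0.017,0,-0.012,0,0, 0.067,0.05,0.035,0,-0.024,0,0, 0.067,0.1,0.035,0,-0.024,0,0, 0.067,0.13,0.035,0,-0.024,0,0, 0.067,0.148,0.035,0,-0.024,0,0, 0.067,0.148,0.035,0,-0.024,0,0, 0.067,0.148,0.035,0,-0.024,0,0, 0.067,0.148,0.035,0,-0.024,0,0]';  python3 - <<'E'
from h import *
import pickle
show([598.5,10,150],-0.052)
m=cm("wrist"); im=cams.read_camera("wrist"); cv2.imwrite("pics/g_w.png",im); pickle.dump((tool()[0],tool()[1],m),open("g_w.pkl","wb"))
crop(cams.read_camera("top"),245,160,385,250,5.7,"pics/g_t.png")
crop(cams.read_camera("side"),260,160,400,300,4,"pics/g_s.png")
E
```

```text
time_s: 7.3
ee_pos: [599.8, 10.4, 151.6]
eef_rot: [-1.57, 0.037, -0.042]
wrist_force: [-0.6, 0.9, -5.7]
grip_width: 0.141
rel m [-0.0013  0.0016 -0.0005] w [-0.0001  0.0018  0.0029] z [599.8  10.4 151.6] xang -0.0502 F [-0.6  0.9 -5.7] g 0.141 t 7.3
```

View pics/g_w.png

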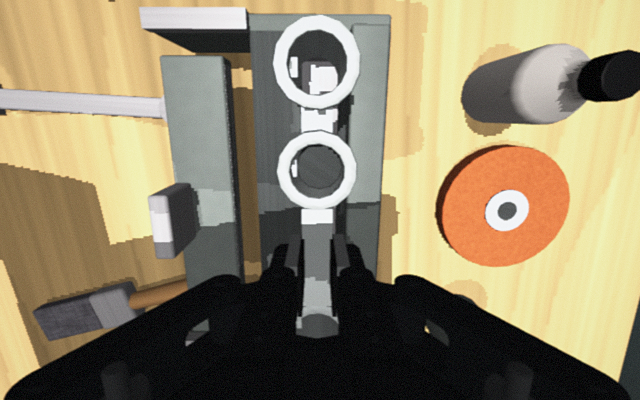

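View pics/g_t.png

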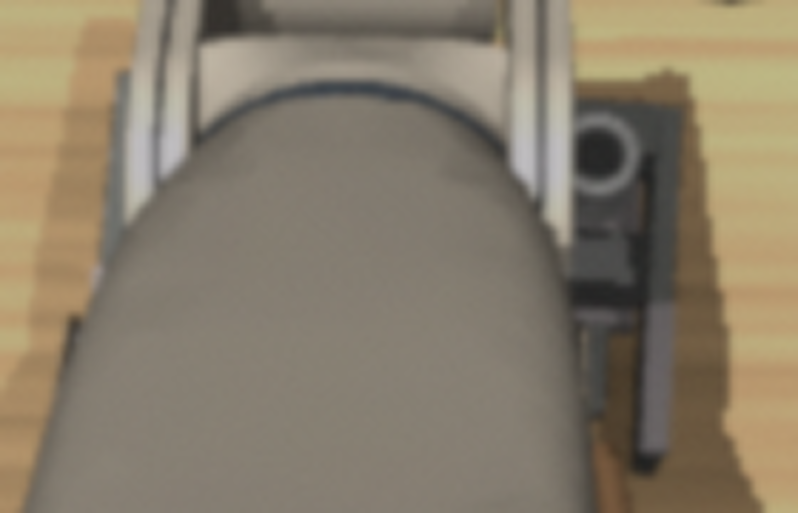

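View pics/g_s.png

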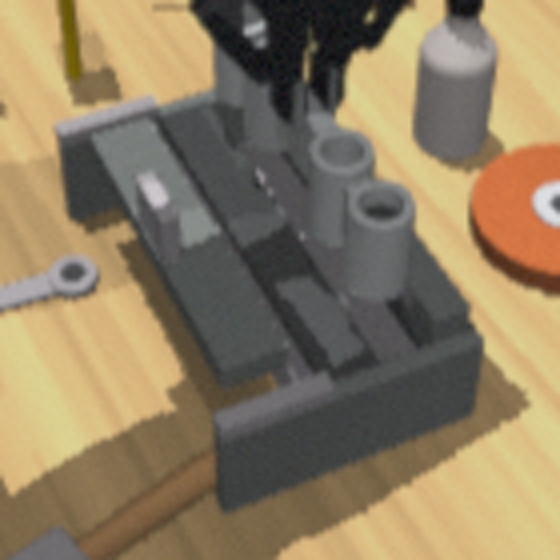

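Run:
```python
from h import *
im=cv2.imread("pics/g_w.png"); im=cv2.convertScaleAbs(im,alpha=1.3,beta=20)
crop(im,230,0,400,130,4.6,"pics/g_w2.png")
crop(im,230,130,400,260,4.6,"pics/g_w3.png")
```

```text
(no output)
```

View pics/g_w2.png

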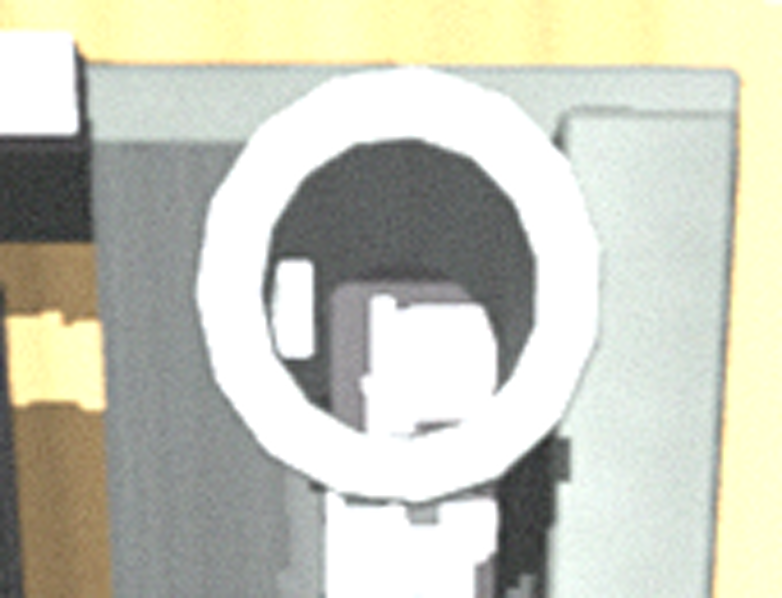

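View pics/g_w3.png

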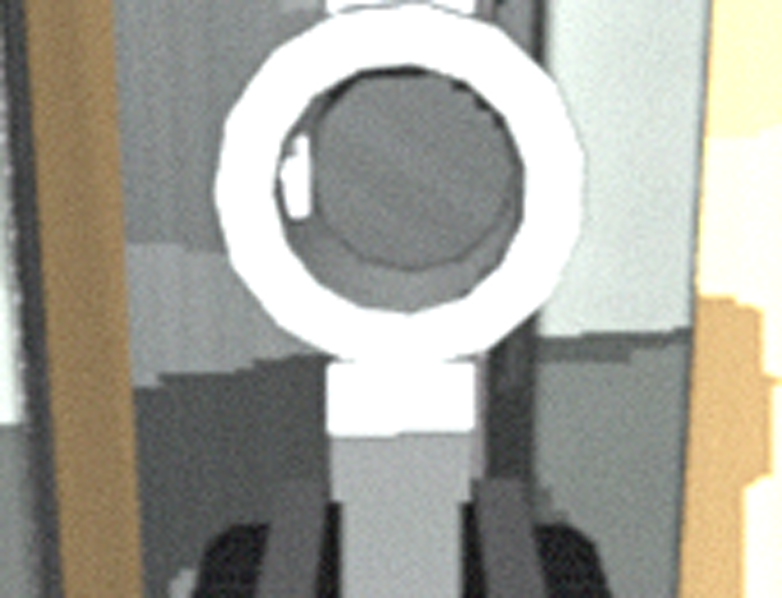

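```bash
cat > fit.py <<'E'
from h import *
import pickle,sys
np.set_printoptions(precision=2,suppress=True)
p,Rm,m=pickle.load(open("g_w.pkl","rb"))
a=atz("wrist",(352.2,26.1),90,m);b=atz("wrist",(347.4,201.7),90,m)
print("inner",a,b,"yaw",np.arctan2(-(a-b)[0],(a-b)[1]))
c=atz("wrist",(230+738/4.6,16),90,m);d=atz("wrist",(230+690/4.6,130+330/4.6),90,m)
print("outer",c,d,"yaw",np.arctan2(-(c-d)[0],(c-d)[1]))
ztop=p[2]+11.4
q=[atz("wrist",uv,ztop,m) for uv in [(317.4,62.6),(317,171.1)]]
for x in q: print("ring",x,Rm.T@(x-p))
print("carrier axis yaw",np.arctan2(-(q[0]-q[1])[0],(q[0]-q[1])[1]), "spacing",np.linalg.norm(q[0]-q[1]))
print("toolyaw",np.arctan2(Rm[1,0],Rm[0,0]))
E
python3 fit.py
```

```text
inner [628.73 127.27  90.  ] [623.06  17.17  90.  ] yaw -0.051462338513124394
outer [651.76 131.57  90.  ] [645.81  15.95  90.  ] yaw -0.05142458981404523
ring [605.69  96.82 162.86] [  1.78 -11.39  86.53]
ring [603.28  52.79 162.86] [  1.57 -11.39  42.44]
carrier axis yaw -0.05472001372009736 spacing 44.0903276650149
toolyaw -0.050092488587298194
```

Run:
```python
from h import *
np.set_printoptions(precision=2,suppress=True)
q=atz("top",(245+598/5.7,160+155/5.7),163); print("top ring",q,"centre",q+86*np.array([.0515,.9987,0]))
# side rings: 
for uv in [(341,153),(380,200)]:
    q=atz("side",(260+uv[0]/4,160+uv[1]/4),163); print(q)
```

```text
top ring [590.78 -77.23 163.  ] centre [595.21   8.66 163.  ]
[593.36 -36.29 163.  ]
[593.46 -76.04 163.  ]
```

Run:
```python
from h import *
for i in range(3):
    show([600.8,10.4,119.5],-0.0505); cams.read_camera("side")
```

```text
rel m [ 0.0015  0.0315 -0.0001] w [-0.0001  0.0005  0.0016] z [599.2  10.5 151. ] xang -0.05 F [ 0.3 -0.3 -6.9] g 0.139 t 7.45
rel m [ 0.0017  0.0313 -0.0001] w [-0.0001  0.0005  0.0012] z [599.1  10.6 150.8] xang -0.05 F [ 0.   0.1 -5.9] g 0.14 t 7.5
rel m [ 0.0018  0.0311 -0.0001] w [-0.0001  0.0005  0.0009] z [599.   10.6 150.6] xang -0.05 F [ 0.4  0.4 -6.5] g 0.144 t 7.55
```

```bash
python3 -m pendant '[0.0016,0.008,0,0,0,0,0, 0.0016,0.016,0,0,0,0,0, 0.0016,0.022,0,0,0,0,0, 0.0016,0.026,0,0,0,0,0, 0.0016,0.029,0,0,0,0,0, 0.0016,0.0305,0,0,0,0,0, 0.0016,0.0305,0,0,0,0,0, 0.0016,0.0305,0,0,0,0,0]';  python3 - <<'E'
from h import *
import pickle
show([600.5,10.4,119.5],-0.052)
m=cm("wrist"); im=cams.read_camera("wrist"); cv2.imwrite("pics/h_w.png",im); pickle.dump((tool()[0],tool()[1],m),open("h_w.pkl","wb"))
crop(cams.read_camera("side"),260,160,400,300,4,"pics/h_s.png")
show([600.5,10.4,119.5],-0.052)
E
```

```text
time_s: 8.6
ee_pos: [600.5, 10.5, 119.8]
eef_rot: [-1.57, 0.039, -0.04]
wrist_force: [1.3, 0.2, -6.3]
grip_width: 0.141
rel m [-0.      0.0003 -0.0001] w [-0.      0.002   0.0004] z [600.5  10.5 119.8] xang -0.05 F [ 1.3  0.2 -6.3] g 0.141 t 8.6
rel m [ 0.      0.0002 -0.    ] w [-0.      0.002   0.0003] z [600.5  10.4 119.7] xang -0.05 F [ 0.2  0.2 -5.2] g 0.141 t 8.7
```

View pics/h_w.png

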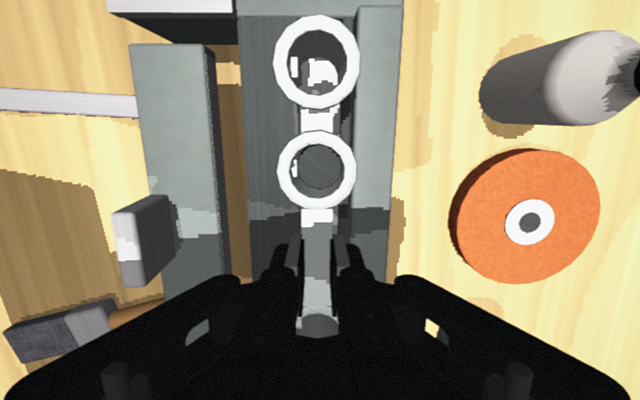

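View pics/h_s.png

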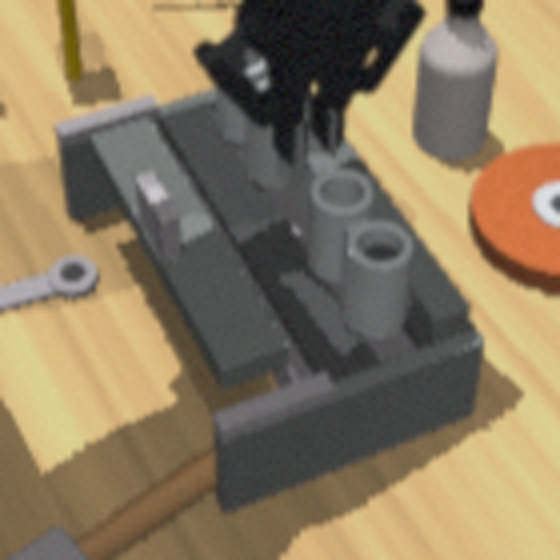

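```bash
python3 -m pendant '[0,0.001,0,0,0,0,0, 0,0.002,0,0,0,0,0, 0,0.002,0,0,0,0,0]'
```

```text
time_s: 9.07
ee_pos: [600.7, 10.5, 118.6]
eef_rot: [-1.57, 0.039, -0.04]
wrist_force: [-3.2, 1.2, 5.6]
grip_width: 0.141
```

```bash
python3 -m pendant '[0,0.001,0,0,0,0,0.4, 0,0,0,0,0,0,0.4, 0,0,0,0,0,0,0.4, 0,-0.02,0,0,0,0,0.4, 0,-0.05,0,0,0,0,0.5, 0,-0.09,0,0,0,0,0.5, 0,-0.12,0,0,0,0,0.5, 0,-0.12,0,0,0,0,0.5, 0,-0.12,0,0,0,0,0.5, 0,-0.12,0,0,0,0,0.5]';  python3 - <<'E'
from h import *
import pickle
cams.read_camera("side")
m=cm("wrist"); im=cams.read_camera("wrist"); cv2.imwrite("pics/i_w.png",im); pickle.dump((tool()[0],tool()[1],m),open("i_w.pkl","wb"))
show([600.5,10.4,119.5],-0.052)
E
```

```text
time_s: 10.32
ee_pos: [599.6, 10.4, 236.1]
eef_rot: [-1.571, 0.041, -0.037]
wrist_force: [0.2, 0.4, 0.2]
grip_width: 0.501
rel m [ 0.001   0.1168 -0.    ] w [ 0.0001  0.002  -0.0021] z [599.8  10.5 236.3] xang -0.05 F [ 0.1 -0.1 -0.7] g 0.496 t 10.425
```

View pics/i_w.png

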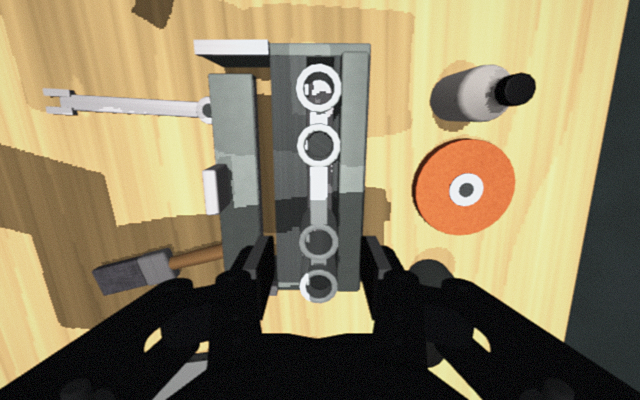

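Run:
```python
from h import *
im=cv2.imread("pics/i_w.png"); im=cv2.convertScaleAbs(im,alpha=1.2,beta=10)
a=cv2.resize(im[155:225,190:270],None,fx=5,fy=5,interpolation=cv2.INTER_CUBIC)
b=cv2.resize(im[60:130,290:365],None,fx=5,fy=5,interpolation=cv2.INTER_CUBIC)
cv2.imwrite("pics/i_w2.png",np.hstack([a,b]))
```

```text
(no output)
```

View pics/i_w2.png

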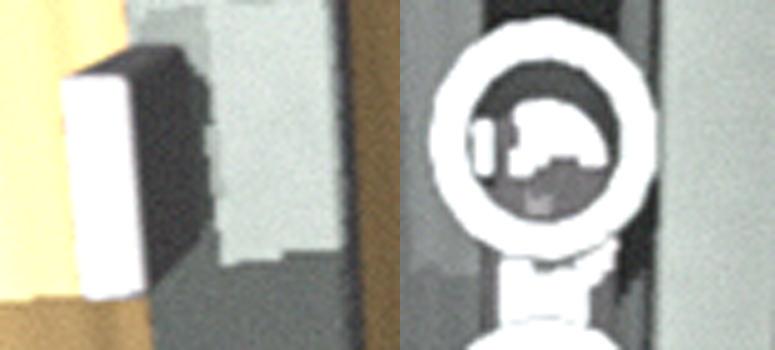

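Run:
```python
from h import *
import pickle
np.set_printoptions(precision=2,suppress=True)
p,Rm,m=pickle.load(open("i_w.pkl","rb"))
for uv in [(66,75),(130,78),(148,292),(85,297),(107,186)]: print(atz("wrist",(190+uv[0]/5,155+uv[1]/5),127,m))
O=np.array([602,10.8]); ex=np.array([.9987,-.0515])
t=atz("wrist",(211.4,192.2),127,m)[:2]; print("tab",t,"d",(t-O)@ex,(t-O)@np.array([.0515,.9987]))
print(atz("top",(160+543/3.6,160+237/3.6),127))
for uv in [(290+142/5,60+138/5)]: print("ring",atz("wrist",uv,130,m))
show([t[0]-1,t[1],170],-0.0515)
```

```text
[507.05  37.21 127.  ]
[517.67  36.16 127.  ]
[515.64  -1.36 127.  ]
[504.58  -1.71 127.  ]
[511.2   17.86 127.  ]
tab [511.2   17.86] d -91.0426370750227 2.3726055833111404
[502.96  14.8  127.  ]
ring [606.41  96.94 130.  ]
rel m [-0.09  0.07  0.  ] w [ 0.  0. -0.] z [599.8  10.5 236.3] xang -0.05 F [ 0.1 -0.1 -0.7] g 0.496 t 10.425
```

```bash
python3 -m pendant '[-0.05,0,0.001,0,0,0,0.5, -0.09,0.02,0.002,0,0,0,0.5, -0.09,0.06,0.002,0,0,0,0.5, -0.09,0.095,0.002,0,0,0,0.5, -0.09,0.112,0.002,0,0,0,0.5, -0.09,0.118,0.002,0,0,0,0.5, -0.09,0.118,0.002,0,0,0,0.5, -0.09,0.118,0.002,0,0,0,0.5]';  python3 - <<'E'
from h import *
m=cm("wrist"); im=cams.read_camera("wrist"); cv2.imwrite("pics/j_w.png",im)
crop(cams.read_camera("side"),260,160,400,300,4,"pics/j_s.png")
show([510,17,117],-0.052)
E
```

```text
time_s: 11.42
ee_pos: [511.4, 17.0, 120.5]
eef_rot: [-1.57, 0.038, -0.041]
wrist_force: [0.3, 0.4, -0.1]
grip_width: 0.5
rel m [-0.0013  0.0034 -0.    ] w [-0.0001  0.002   0.0017] z [511.2  17.  120.4] xang -0.05 F [ 0.2 -0.5 -0.5] g 0.499 t 11.525
```

View pics/j_w.png

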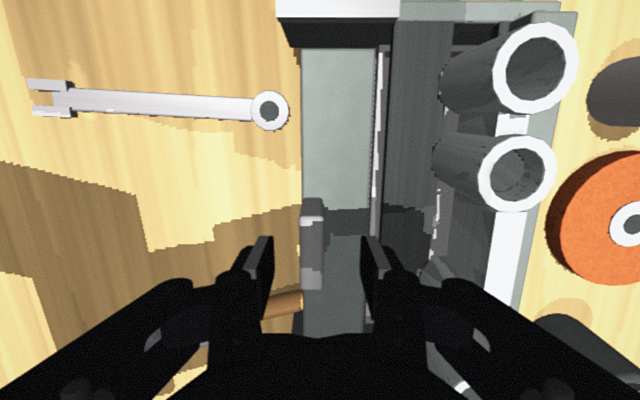

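View pics/j_s.png

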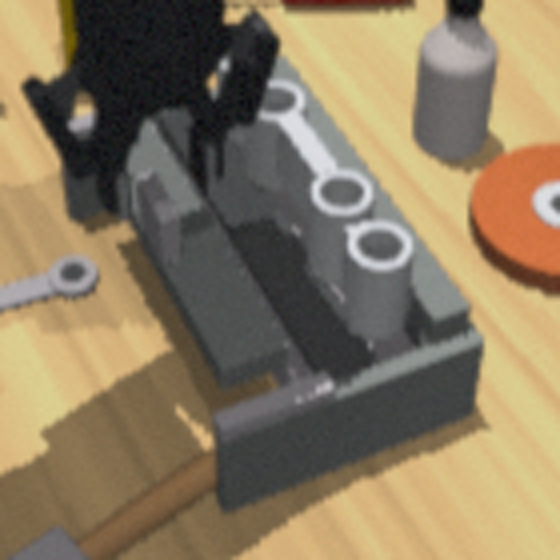

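```bash
python3 -m pendant '[0,0.001,0,0,0,0,0, 0,0.001,0,0,0,0,0, 0,0.001,0,0,0,0,0, 0,0.001,0,0,0,0,0, 0.006,0.001,0,0,0,0,0, 0.014,0.001,0,0,0,0,0, 0.022,0.001,0,0,0,0,0, 0.03,0.001,0,0,0,0,0, 0.034,0.001,0,0,0,0,0, 0.034,0.001,0,0,0,0,0]';  python3 - <<'E'
from h import *
m=cm("wrist"); im=cams.read_camera("wrist"); cv2.imwrite("pics/k_w.png",im)
crop(cams.read_camera("side"),260,160,400,300,4,"pics/k_s.png")
show([510,17,117],-0.052)
E
```

```text
time_s: 12.78
ee_pos: [544.9, 15.1, 118.9]
eef_rot: [-1.571, 0.039, -0.04]
wrist_force: [-1.3, -1.0, 3.7]
grip_width: 0.108
rel m [-0.035   0.0019  0.0001] w [0.0001 0.002  0.0009] z [544.9  15.2 118.9] xang -0.05 F [-0.6 -0.6  4.9] g 0.112 t 12.875
```

View pics/k_w.png

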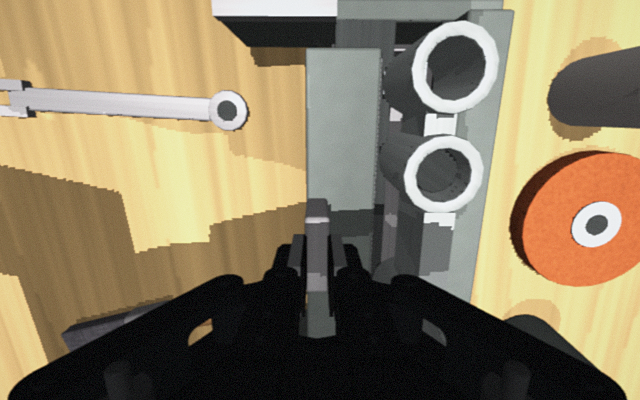

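View pics/k_s.png

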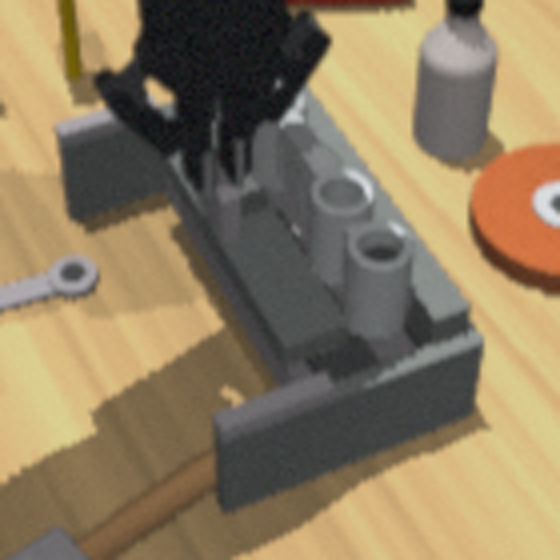

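```bash
python3 -m pendant '[0.002,0,0,0,0,0,0, 0.004,0,0,0,0,0,0, 0.004,0,0,0,0,0,0]';python3 -m pendant '[0.001,0,0,0,0,0,0, 0.002,0,0,0,0,0,0, 0.002,0,0,0,0,0,0]'
```

```text
time_s: 13.25
ee_pos: [548.5, 15.0, 118.9]
eef_rot: [-1.571, 0.039, -0.039]
wrist_force: [-2.4, -1.3, 7.2]
grip_width: 0.113
time_s: 13.62
ee_pos: [549.9, 14.9, 118.9]
eef_rot: [-1.571, 0.04, -0.038]
wrist_force: [-3.7, -0.4, 8.9]
grip_width: 0.116
```

```bash
python3 -m pendant '[0.001,-0.0005,0,0,0,0,0, 0.002,-0.001,0,0,0,0,0, 0.002,-0.001,0,0,0,0,0]';python3 -m pendant '[0.001,0,0,0,0,0,0, 0.001,0,0,0,0,0,0]'
```

```text
time_s: 14.0
ee_pos: [550.1, 14.9, 118.9]
eef_rot: [-1.571, 0.043, -0.035]
wrist_force: [-5.9, -1.2, 4.7]
grip_width: 0.118
time_s: 14.25
ee_pos: [550.2, 14.9, 118.9]
eef_rot: [-1.571, 0.045, -0.034]
wrist_force: [-9.2, 0.7, 8.2]
grip_width: 0.111
```

```bash
python3 -m pendant '[-0.002,0,0,0,0,0,0, -0.0025,0,0,0,0,0,0.35, -0.0025,0,0,0,0,0,0.35, -0.0025,0,0,0,0,0,0.35, -0.0025,-0.03,0,0,0,0,0.35, -0.0025,-0.07,0,0,0,0,0.35, -0.0025,-0.1,0,0,0,0,0.35, -0.0025,-0.13,0,0,0,0,0.35, -0.0025,-0.13,0,0,0,0,0.35, -0.0025,-0.13,0,0,0,0,0.35, -0.0025,-0.13,0,0,0,0,0.35]';  python3 - <<'E'
from h import *
import pickle
cams.read_camera("side")
m=cm("wrist"); im=cams.read_camera("wrist"); cv2.imwrite("pics/l_w.png",im);pickle.dump((tool()[0],tool()[1],m),open("l_w.pkl","wb"))
crop(cams.read_camera("side"),260,160,400,300,4,"pics/l_s.png")
crop(cams.read_camera("top"),160,160,380,280,3.6,"pics/l_t.png")
show([550,17,117],-0.052)
E
```

```text
time_s: 15.62
ee_pos: [550.3, 14.9, 248.2]
eef_rot: [-1.57, 0.041, -0.037]
wrist_force: [0.2, 0.3, 0.1]
grip_width: 0.35
rel m [-0.0007  0.1318  0.002 ] w [ 0.0001  0.002  -0.0013] z [550.7  14.9 248.8] xang -0.05 F [ 0.3 -0.4  0.4] g 0.352 t 15.825
```

View pics/l_w.png

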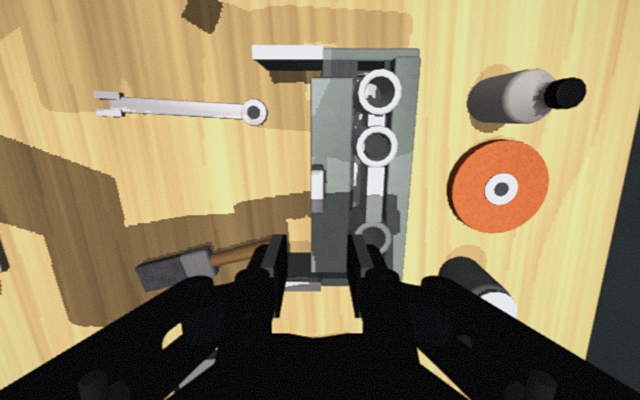

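View pics/l_s.png

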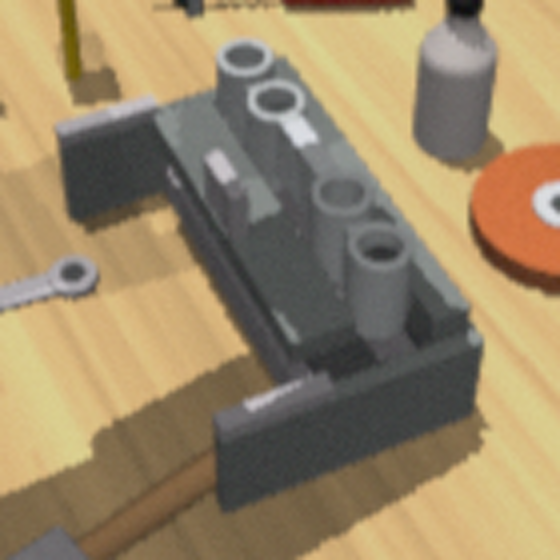

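View pics/l_t.png

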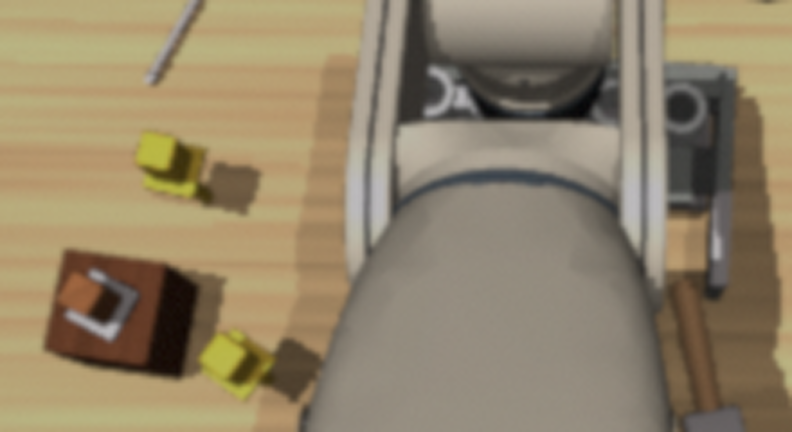

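```bash
python3 -m pendant '[-0.015,-0.03,0.04,0,0.02,0,0.8, -0.04,-0.051,0.09,0,0.05,0,0.8, -0.06,-0.051,0.14,0,0.07,0,0.8, -0.08,-0.051,0.19,0,0.1,0,0.8, -0.095,-0.051,0.235,0,0.12,0,0.8, -0.1025,-0.051,0.25,0,0.12,0,0.8, -0.1025,-0.051,0.25,0,0.12,0,0.8, -0.1025,-0.051,0.25,0,0.12,0,0.8, -0.1025,-0.051,0.25,0,0.12,0,0.8]';  python3 - <<'E'
from h import *
import pickle
for i in range(2): cams.read_camera("side")
m=cm("wrist"); im=cams.read_camera("wrist"); cv2.imwrite("pics/m_w.png",im);pickle.dump((tool()[0],tool()[1],m),open("m_w.pkl","wb"))
im=cams.read_camera("top"); cv2.imwrite("pics/m_t_full.png",im); crop(im,165,190,385,290,3.6,"pics/m_t.png")
show([460,270,300],-0.17)
E
```

```text
time_s: 16.95
ee_pos: [461.6, 268.6, 300.5]
eef_rot: [-1.567, 0.135, -0.135]
wrist_force: [-0.1, -0.2, 0.3]
grip_width: 0.797
rel m [-0.0016  0.0006  0.0006] w [ 0.     -0.001   0.0001] z [461.4 269.1 300.6] xang -0.171 F [ 0.2 -0.6  0.4] g 0.802 t 17.15
```

View pics/m_w.png

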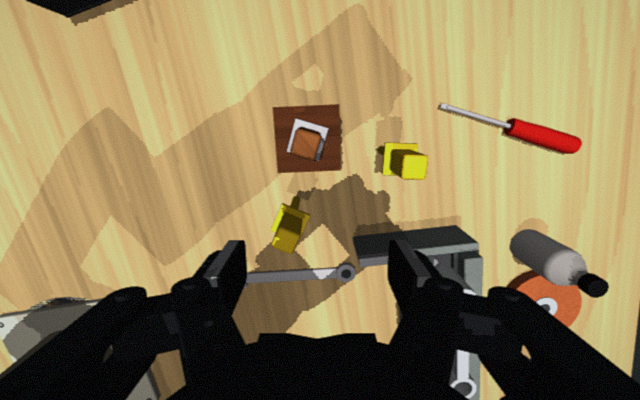

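View pics/m_t_full.png

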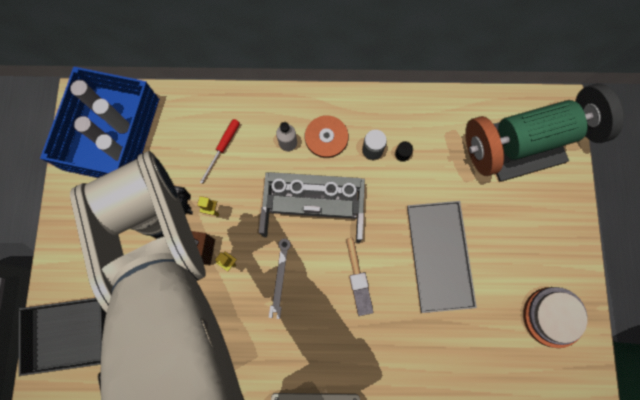

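Run:
```python
from h import *
im=cv2.imread("pics/m_w.png")
crop(im,262,95,352,185,6.6,"pics/m_w2.png")
```

```text
(no output)
```

View pics/m_w2.png

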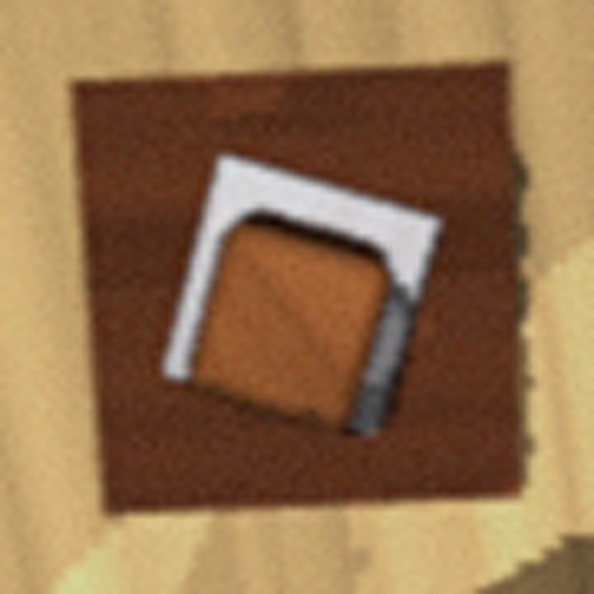

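Run:
```python
from h import *
import pickle
np.set_printoptions(precision=2,suppress=True)
p,Rm,m=pickle.load(open("m_w.pkl","rb"))
f=lambda u,v,z: atz("wrist",(262+u/6.6,95+v/6.6),z,m)
H=np.array([f(72,82,110),f(508,62,110),f(522,495,110),f(105,513,110)]);print(H,H.mean(0),[np.linalg.norm(H[i]-H[i-1]) for i in range(4)])
G=np.array([f(220,155,116),f(440,218,116),f(380,438,116),f(162,378,116)]);print(G,G.mean(0),[np.linalg.norm(G[i]-G[i-1]) for i in range(4)])
d=G[1]-G[0]; print("ang",np.arctan2(d[1],d[0]), np.arctan2(*(G[2]-G[3])[1::-1]),np.arctan2(*(G[0]-G[3])[1::-1])-np.pi/2)
print("handle top",f(290,325,170))
print("top tri", )
```

```text
[[430.49 349.6  110.  ]
 [499.09 340.73 110.  ]
 [490.79 271.87 110.  ]
 [421.49 280.87 110.  ]] [460.46 310.77 110.  ] [np.float64(69.32317827654688), np.float64(69.17578628587565), np.float64(69.35824546777295), np.float64(69.88951657370971)]
[[451.89 334.56 116.  ]
 [484.4  319.08 116.  ]
 [469.11 286.24 116.  ]
 [436.03 301.9  116.  ]] [460.36 310.44 116.  ] [np.float64(36.30851588444167), np.float64(36.00839085994626), np.float64(36.224506540032486), np.float64(36.59956123492954)]
ang -0.44425709905653404 -0.4419570827984659 -0.45211394685756123
handle top [460.59 311.15 170.  ]
top tri
```

```bash
python3 -m pendant '[-0.0045,0.03,0.02,0,0.14,0,0.75, -0.0087,0.06,0.0407,0,0.274,0,0.75, -0.0087,0.08,0.0407,0,0.274,0,0.75, -0.0087,0.1,0.0407,0,0.274,0,0.75, -0.0087,0.125,0.0407,0,0.274,0,0.75, -0.0087,0.145,0.0407,0,0.274,0,0.75, -0.0087,0.1535,0.0407,0,0.274,0,0.75, -0.0087,0.1535,0.0407,0,0.274,0,0.75, -0.0087,0.1535,0.0407,0,0.274,0,0.75]';  python3 - <<'E'
from h import *
im=cams.read_camera("wrist"); cv2.imwrite("pics/n_w.png",im)
crop(cams.read_camera("side"),200,100,320,230,4.5,"pics/n_s.png")
show([460,310.7,147],-0.445)
E
```

```text
time_s: 18.27
ee_pos: [460.0, 311.6, 147.8]
eef_rot: [-1.542, 0.347, -0.349]
wrist_force: [0.1, 0.2, 0.0]
grip_width: 0.751
rel m [ 0.0004  0.0009 -0.0008] w [-0.0014  0.001   0.0008] z [460.  311.6 147.9] xang -0.444 F [-0.2  0.1 -0.1] g 0.753 t 18.375
```

View pics/n_w.png

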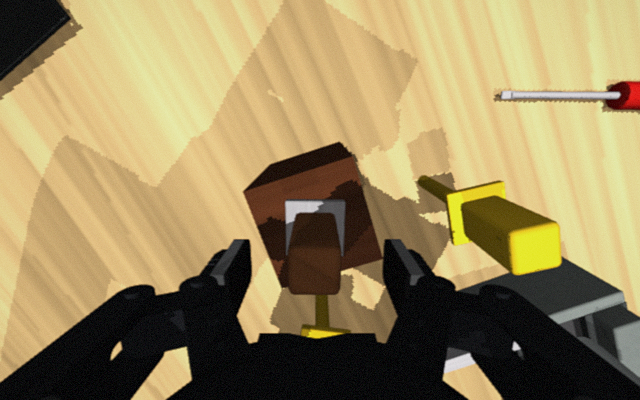

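View pics/n_s.png

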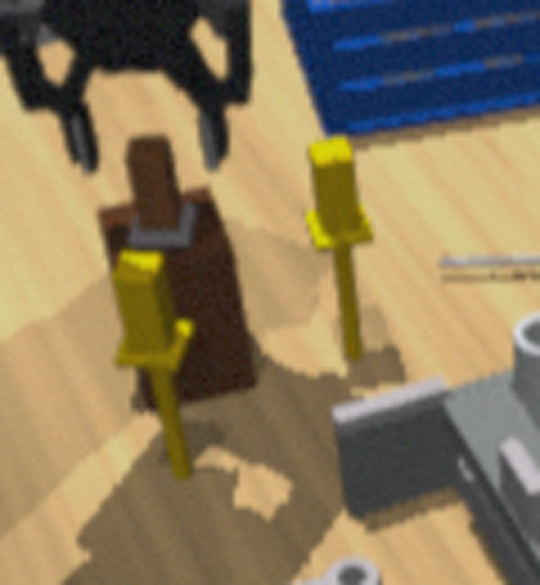

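Run:
```python
from h import *
np.set_printoptions(precision=1,suppress=True)
p,Rm,s=tool(); print(p)
P=[[p[0],p[1],170],[p[0],p[1],116]]
print("wrist axis pred",proj("wrist",P))
S=proj("side",P+[[p[0],p[1],125]]); print("side crop pred",(S-[200,100])*4.5)
for sg in (-1,1):
    print((proj("side",p+Rm@np.array([sg*32,14,0]))-[200,100])*4.5)
```

```text
[460.  311.6 147.9]
wrist axis pred [[314.2 271.5]
 [314.8 228.2]]
side crop pred [[149.8 140.1]
 [165.2 216.1]
 [162.7 203.8]]
[[105.9 193.2]]
[[214.5 189.9]]
```

```bash
python3 -m pendant '[0,0,0,0,0,0,0, 0,0,0,0,0,0,0, 0,0,0,0,0,0,0, 0,0,0,0,0,0,0, 0,0,0,0,0,0,0, 0,-0.005,0,0,0,0,0, 0,-0.015,0,0,0,0,0, 0,-0.03,0,0,0,0,0, 0,-0.03,0,0,0,0,0]';  python3 - <<'E'
from h import *
crop(cams.read_camera("side"),200,100,320,230,4.5,"pics/o_s.png")
im=cams.read_camera("wrist"); cv2.imwrite("pics/o_w.png",im)
show([460,310.7,147],-0.445)
E
```

```text
time_s: 19.5
ee_pos: [460.4, 311.9, 178.8]
eef_rot: [-1.54, 0.346, -0.35]
wrist_force: [-0.6, 0.7, -3.1]
grip_width: 0.272
rel m [ 0.0007  0.0304 -0.0005] w [-0.0007  0.001   0.0004] z [459.6 311.4 177.4] xang -0.444 F [ 0.3  0.4 -2.9] g 0.266 t 19.6
```

View pics/o_w.png

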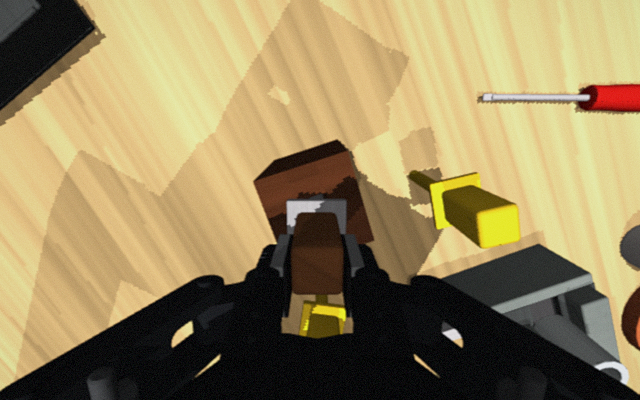

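View pics/o_s.png

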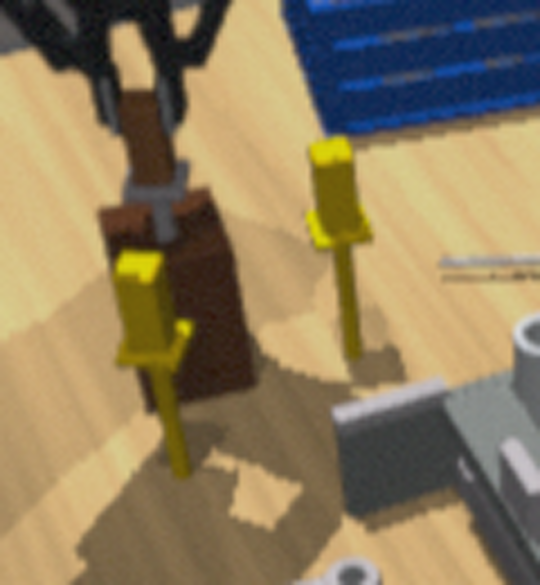

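```bash
python3 -m pendant '[0,-0.05,0,0,0,0,0, 0,-0.1,0,0,0,0,0, 0,-0.14,0,0,0,0,0, 0.04,-0.153,-0.028,0,0,0,0, 0.085,-0.153,-0.06,0,0,0,0, 0.13,-0.153,-0.092,0,0,0,0, 0.175,-0.153,-0.124,0,0,0,0, 0.22,-0.153,-0.156,0,0,0,0, 0.242,-0.153,-0.171,0,0,0,0, 0.242,-0.153,-0.171,0,0,0,0, 0.242,-0.153,-0.171,0,0,0,0]';  python3 - <<'E'
from h import *
for i in range(2): crop(cams.read_camera("side"),240,80,400,240,3.7,"pics/p_s.png")
im=cams.read_camera("wrist"); cv2.imwrite("pics/p_w.png",im)
show([604.8,52.9,330],-0.445)
E
```

```text
time_s: 20.98
ee_pos: [603.9, 53.4, 329.4]
eef_rot: [-1.543, 0.349, -0.347]
wrist_force: [-0.0, -0.5, -2.6]
grip_width: 0.265
rel m [ 0.0012 -0.0001 -0.0007] w [ 0.      0.0024 -0.0005] z [604.   54.  329.9] xang -0.4426 F [ 1.1 -0.1 -2.4] g 0.267 t 21.125
```

View pics/p_w.png

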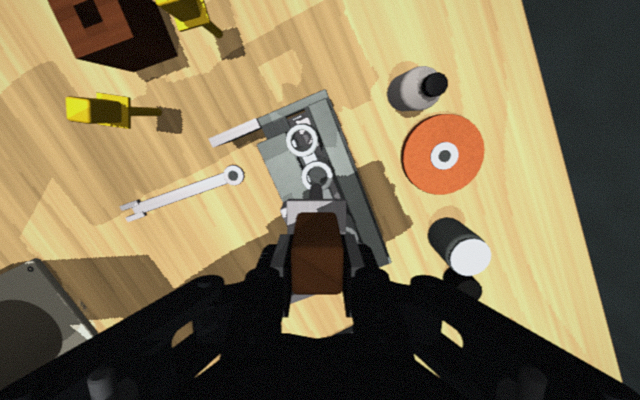

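View pics/p_s.png

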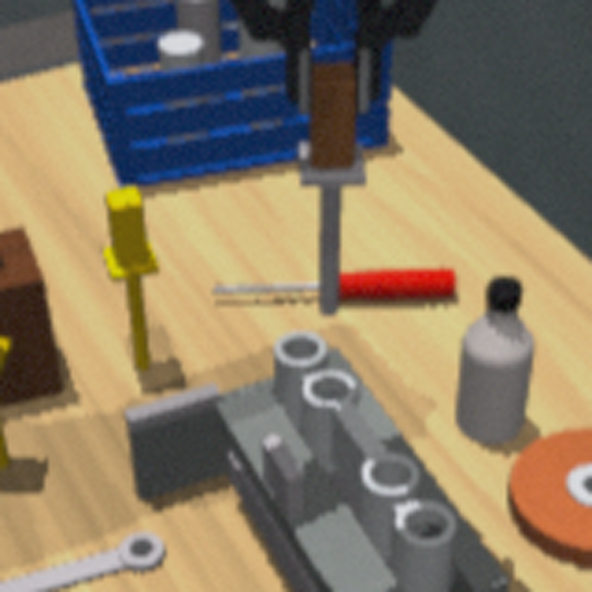

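```bash
python3 -m pendant '[0.0005,0.03,-0.0005,0,0,0,0, 0.0005,0.05,-0.0005,0,0,0,0, 0.0005,0.055,-0.0005,0,0,0,0, 0.0005,0.055,-0.0005,0,0,0,0, 0.0005,0.055,-0.0005,0,0,0,0]';  python3 - <<'E'
from h import *
for i in range(2): crop(cams.read_camera("side"),290,120,370,230,5.4,"pics/q_s.png")
im=cams.read_camera("wrist"); cv2.imwrite("pics/q_w0.png",im); crop(im,260,110,390,250,4.2,"pics/q_w.png")
np.set_printoptions(precision=1,suppress=True)
p,Rm,s=tool(); show([604.8,52.9,272],-0.445)
tip=[p[0],p[1],p[2]-137.5]; B=[604.1,52.9,130]
print("side",(proj("side",[tip,B])-[290,120])*5.4,"wrist",(proj("wrist",[tip,B])-[260,110])*4.2)
E
```

```text
time_s: 21.75
ee_pos: [605.4, 52.5, 276.2]
eef_rot: [-1.542, 0.346, -0.349]
wrist_force: [0.1, -1.0, -1.7]
grip_width: 0.265
rel m [-0.  0.  0.] w [-0.  0.  0.] z [605.2  52.3 275.8] xang -0.444 F [ 0.2 -1.  -2.8] g 0.265 t 21.9
side [[216.6 329.5]
 [213.7 343.9]] wrist [[232.2 330.1]
 [227.  321.6]]
```

View pics/q_w.png

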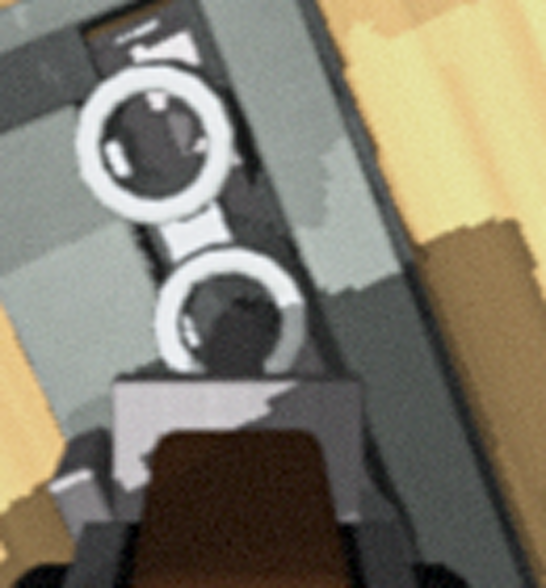

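View pics/q_s.png

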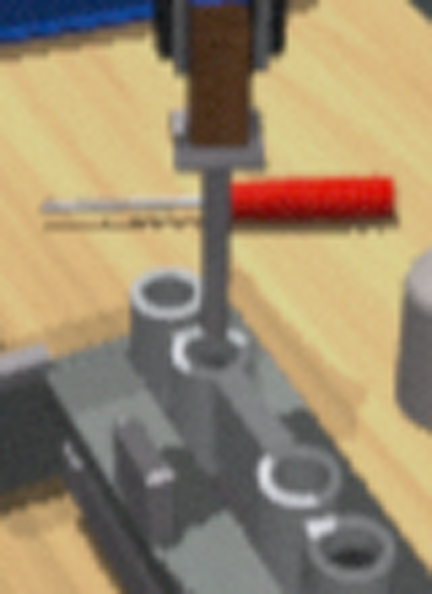

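```bash
python3 -m pendant '[0,0.006,0,0,0,0,0, 0,0.014,0,0,0,0,0, 0,0.02,0,0,0,0,0, 0,0.026,0,0,0,0,0, 0,0.026,0,0,0,0,0]'; python3 -m pendant '[0,0.004,0,0,0,0,0, 0,0.009,0,0,0,0,0, 0,0.014,0,0,0,0,0, 0,0.019,0,0,0,0,0]'
```

```text
time_s: 22.52
ee_pos: [604.7, 52.3, 249.1]
eef_rot: [-1.543, 0.348, -0.348]
wrist_force: [-1.0, -0.2, 1.6]
grip_width: 0.267
time_s: 23.02
ee_pos: [605.2, 52.4, 231.3]
eef_rot: [-1.542, 0.347, -0.349]
wrist_force: [-3.4, -0.7, 10.0]
grip_width: 0.268
```

```bash
python3 -m pendant '[0,0.005,0,0,0,0,0, 0,0.01,0,0,0,0,0, 0,0.015,0,0,0,0,0, 0,0.02,0,0,0,0,0, 0,0.025,0,0,0,0,0, 0,0.025,0,0,0,0,0]'; python3 -m pendant '[0,0.003,0,0,0,0,0, 0,0.006,0,0,0,0,0, 0,0.006,0,0,0,0,0, 0,0.006,0,0,0,0,0]'
python3 - <<'E'
from h import *
for i in range(2): crop(cams.read_camera("side"),260,100,400,260,3.7,"pics/r_s.png")
show([604.8,52.9,272],-0.445)
E
```

```text
time_s: 23.78
ee_pos: [604.2, 52.2, 204.0]
eef_rot: [-1.543, 0.349, -0.347]
wrist_force: [-1.2, 0.2, -1.3]
grip_width: 0.268
time_s: 24.28
ee_pos: [604.8, 52.3, 199.1]
eef_rot: [-1.543, 0.348, -0.348]
wrist_force: [0.3, -1.2, -2.6]
grip_width: 0.263
rel m [-0.0003 -0.0728  0.0005] w [-0.0001  0.001   0.0003] z [604.9  52.3 199.2] xang -0.444 F [-0.3 -0.3 -2.9] g 0.267 t 24.375
```

View pics/r_s.png

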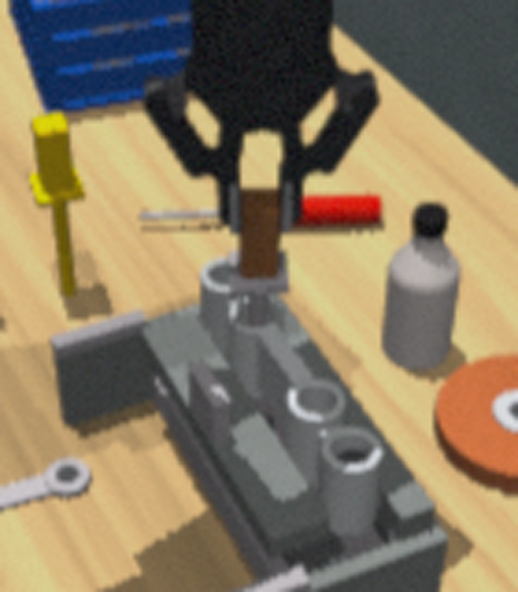

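```bash
python3 -m pendant '[0,-0.02,0,0,0,0,0, 0,-0.05,0,0,0,0,0, 0,-0.078,0,0,0,0,0, 0.01,-0.08,-0.024,0,0,0,0, 0.0318,-0.08,-0.0775,0,0,0,0, 0.0318,-0.08,-0.0775,0,0,0,0, 0.0318,-0.077,-0.0775,0,0,0,0, 0.0318,-0.077,-0.0775,0,0,0,0]';  python3 - <<'E'
from h import *
for i in range(2): crop(cams.read_camera("side"),290,130,390,250,5,"pics/s_s.png")
im=cams.read_camera("wrist"); crop(im,240,70,390,250,3.3,"pics/s_w.png")
np.set_printoptions(precision=4,suppress=True)
p,Rm,s=tool(); show([600.3,-31.3,199],-0.445)
tip=[p[0],p[1],p[2]-137.5]; B=[599.7,-30.9,130]
print("side",(proj("side",[tip,B])-[290,130])*5,"wrist",(proj("wrist",[tip,B])-[240,70])*3.3)
E
```

```text
time_s: 25.38
ee_pos: [600.0, -30.4, 275.6]
eef_rot: [-1.543, 0.348, -0.347]
wrist_force: [0.3, -0.3, -2.8]
grip_width: 0.268
rel m [ 0.0004  0.0769 -0.0007] w [-0.      0.0023 -0.0002] z [600.3 -30.5 275.9] xang -0.4427 F [-0.1 -0.3 -1.6] g 0.267 t 25.525
side [[281.0807 368.2408]
 [279.786  382.8242]] wrist [[249.0466 391.0838]
 [248.1068 386.5949]]
```

View pics/s_w.png

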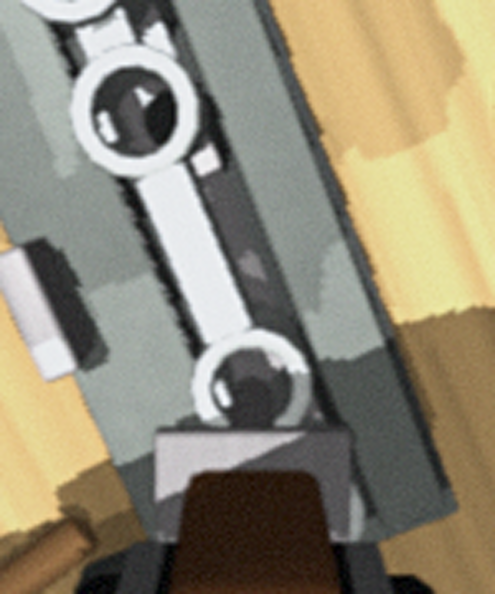

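View pics/s_s.png

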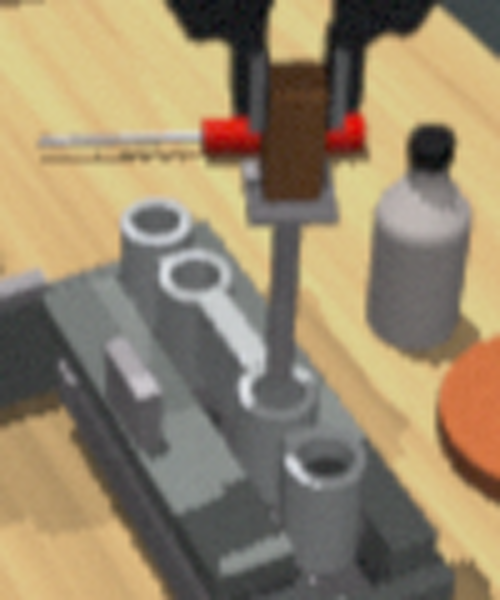

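Sleeve +42 now shows see-through at (135,108); the tip stands over sleeve −42. Pushing down.

```bash
python3 -m pendant '[0,0.008,0,0,0,0,0, 0,0.017,0,0,0,0,0, 0,0.025,0,0,0,0,0, 0,0.031,0,0,0,0,0, 0,0.036,0,0,0,0,0, 0,0.041,0,0,0,0,0]'; python3 -m pendant '[0,0.005,0,0,0,0,0, 0,0.01,0,0,0,0,0, 0,0.015,0,0,0,0,0, 0,0.02,0,0,0,0,0, 0,0.025,0,0,0,0,0, 0,0.031,0,0,0,0,0]';python3 -m pendant '[0,0.005,0,0,0,0,0, 0,0.006,0,0,0,0,0, 0,0.006,0,0,0,0,0, 0,0.006,0,0,0,0,0]'
```

```text
time_s: 26.28
ee_pos: [600.3, -31.4, 234.8]
eef_rot: [-1.543, 0.348, -0.348]
wrist_force: [-0.8, 0.8, -2.4]
grip_width: 0.267
time_s: 27.02
ee_pos: [600.3, -31.4, 203.7]
eef_rot: [-1.543, 0.348, -0.348]
wrist_force: [0.7, -0.1, -1.6]
grip_width: 0.268
time_s: 27.52
ee_pos: [600.4, -31.4, 198.3]
eef_rot: [-1.543, 0.348, -0.349]
wrist_force: [0.2, 0.8, -3.1]
grip_width: 0.267
```

```bash
python3 -m pendant '[0,-0.02,0,0,0,0,0, 0,-0.05,0,0,0,0,0, 0,-0.079,0,0,0,0,0, 0.006,-0.081,-0.014,0,0,0,0, 0.0168,-0.081,-0.0406,0,0,0,0, 0.0168,-0.081,-0.0406,0,0,0,0, 0.0168,-0.078,-0.0406,0,0,0,0, 0.0168,-0.078,-0.0406,0,0,0,0]';  python3 - <<'E'
from h import *
for i in range(2): crop(cams.read_camera("side"),290,130,390,250,5,"pics/t_s.png")
im=cams.read_camera("wrist"); crop(im,200,20,390,250,2.6,"pics/t_w.png")
np.set_printoptions(precision=4,suppress=True)
p,Rm,s=tool(); show([598.1,-75.3,199],-0.445)
tip=[p[0],p[1],p[2]-137.5]; B=[597.5,-74.9,130]
print("side",(proj("side",[tip,B])-[290,130])*5,"wrist",(proj("wrist",[tip,B])-[200,20])*2.6)
E
```

```text
time_s: 28.52
ee_pos: [597.5, -74.8, 275.0]
eef_rot: [-1.543, 0.349, -0.347]
wrist_force: [0.6, -0.1, -2.7]
grip_width: 0.263
rel m [ 0.0004  0.0768 -0.0004] w [ 0.      0.0017 -0.0003] z [597.9 -74.8 275.8] xang -0.4433 F [ 0.1 -0.1 -2.4] g 0.262 t 28.675
side [[329.3118 435.2115]
 [327.5169 449.1051]] wrist [[300.2543 438.0577]
 [299.435  433.7662]]
```

View pics/t_w.png

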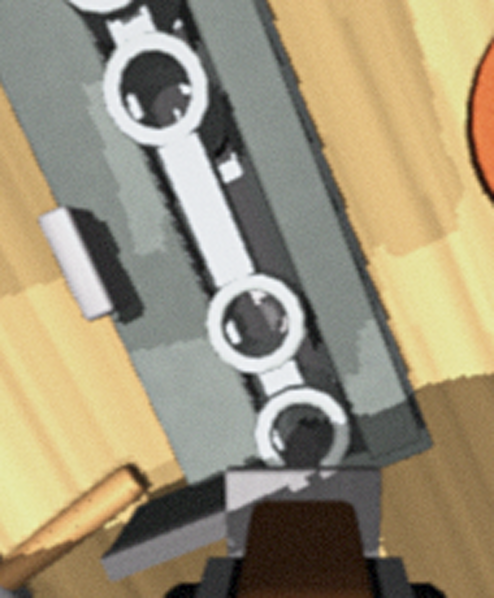

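View pics/t_s.png

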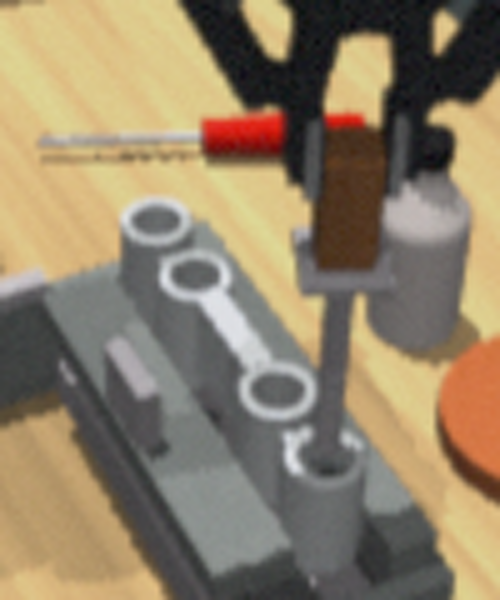

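```bash
python3 -m pendant '[0,0.008,0,0,0,0,0, 0,0.017,0,0,0,0,0, 0,0.025,0,0,0,0,0, 0,0.031,0,0,0,0,0, 0,0.036,0,0,0,0,0, 0,0.041,0,0,0,0,0]'; python3 -m pendant '[0,0.005,0,0,0,0,0, 0,0.01,0,0,0,0,0, 0,0.015,0,0,0,0,0, 0,0.02,0,0,0,0,0]';python3 -m pendant '[0,0.005,0,0,0,0,0, 0,0.01,0,0,0,0,0, 0,0.015,0,0,0,0,0, 0,0.017,0,0,0,0,0, 0,0.017,0,0,0,0,0]'
```

```text
time_s: 29.42
ee_pos: [598.3, -75.2, 236.1]
eef_rot: [-1.542, 0.347, -0.349]
wrist_force: [-2.2, 0.7, 8.8]
grip_width: 0.269
time_s: 29.92
ee_pos: [598.3, -75.2, 216.0]
eef_rot: [-1.542, 0.347, -0.349]
wrist_force: [-2.1, 0.6, 8.9]
grip_width: 0.267
time_s: 30.55
ee_pos: [597.8, -75.2, 197.7]
eef_rot: [-1.543, 0.349, -0.348]
wrist_force: [-0.4, -0.7, -2.4]
grip_width: 0.264
```

```bash
python3 -m pendant '[0,-0.02,0,0,0,0,0, 0,-0.05,0,0,0,0,0, 0,-0.08,0,0,0,0,0, -0.01,-0.082,0.024,0,0,0,0, -0.03,-0.082,0.073,0,0,0,0, -0.05,-0.082,0.12,0,0,0,0, -0.0656,-0.082,0.1589,0,0,0,0, -0.0656,-0.08,0.1589,0,0,0,0, -0.0656,-0.08,0.1589,0,0,0,0, -0.0656,-0.08,0.1589,0,0,0,0]';  python3 - <<'E'
from h import *
for i in range(2): crop(cams.read_camera("side"),280,130,390,250,4.8,"pics/u_s.png")
im=cams.read_camera("top"); crop(im,250,160,380,260,5,"pics/u_t.png")
im=cams.read_camera("wrist"); cv2.imwrite("pics/u_w.png",im)
np.set_printoptions(precision=4,suppress=True)
p,Rm,s=tool(); show([606.9,96.5,199],-0.445)
E
```

```text
time_s: 31.8
ee_pos: [606.9, 95.4, 278.1]
eef_rot: [-1.543, 0.349, -0.349]
wrist_force: [-0.5, 0.4, -2.4]
grip_width: 0.268
rel m [-0.0005  0.0791  0.0007] w [-0.0001 -0.0002  0.0001] z [607.   95.6 278.1] xang -0.4452 F [ 1.1 -0.5 -2.1] g 0.267 t 32.0
```

View pics/u_w.png

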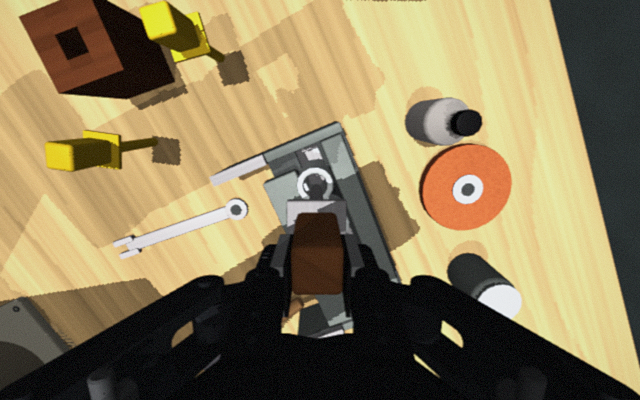

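View pics/u_s.png

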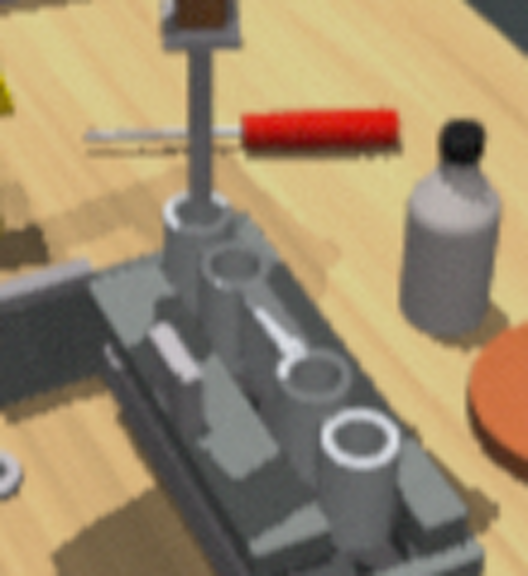

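View pics/u_t.png

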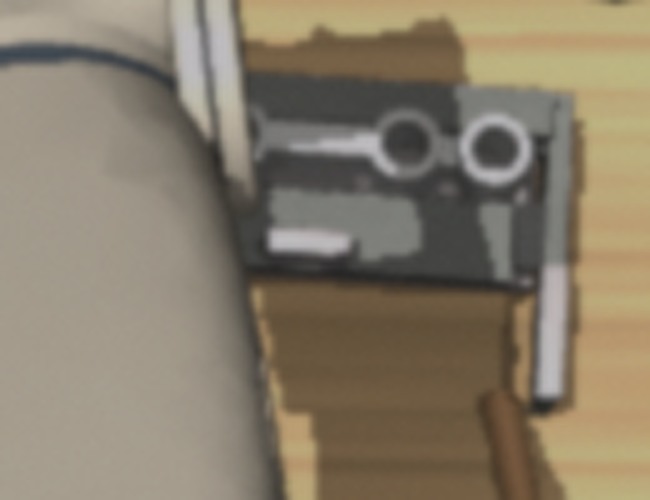

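Tip stands over the +86 sleeve; I'll run it through too, to be sure it is clear.

```bash
python3 -m pendant '[0,0.008,0.0005,0,0,0,0, 0,0.017,0.0005,0,0,0,0, 0,0.025,0.0005,0,0,0,0, 0,0.031,0.0005,0,0,0,0, 0,0.037,0.0005,0,0,0,0, 0,0.042,0.0005,0,0,0,0]'; python3 -m pendant '[0,0.006,0,0,0,0,0, 0,0.012,0,0,0,0,0, 0,0.018,0,0,0,0,0, 0,0.024,0,0,0,0,0, 0,0.03,0,0,0,0,0, 0,0.036,0,0,0,0,0, 0,0.036,0,0,0,0,0]'
```

```text
time_s: 32.75
ee_pos: [607.2, 96.9, 235.6]
eef_rot: [-1.543, 0.348, -0.348]
wrist_force: [0.6, -0.5, -2.7]
grip_width: 0.266
time_s: 33.62
ee_pos: [606.8, 96.8, 199.4]
eef_rot: [-1.543, 0.349, -0.347]
wrist_force: [-0.9, 0.3, -1.6]
grip_width: 0.265
```

```bash
python3 -m pendant '[0,-0.03,0,0,0,0,0, 0,-0.08,0,0,0,0,0, 0,-0.125,0,0,0,0,0, -0.04,-0.13,0.023,0,0,0,0, -0.09,-0.13,0.052,0,0,0,0, -0.14,-0.13,0.081,0,0,0,0, -0.185,-0.13,0.107,0,0,0,0, -0.225,-0.13,0.1307,0,0,0,0, -0.225,-0.09,0.1307,0,0,0,0, -0.225,-0.06,0.1307,0,0,0,0, -0.225,-0.06,0.1307,0,0,0,0, -0.225,-0.06,0.1307,0,0,0,0]';  python3 - <<'E'
from h import *
for i in range(2): crop(cams.read_camera("side"),190,90,310,220,4.5,"pics/v_s.png")
im=cams.read_camera("wrist"); cv2.imwrite("pics/v_w.png",im)
np.set_printoptions(precision=4,suppress=True)
p,Rm,s=tool(); show([459.7,311.5,147.7],-0.444)
tip=[p[0],p[1],p[2]-137.5]
print("side",(proj("side",[tip,[460,310.7,110]])-[190,90])*4.5,"wrist",proj("wrist",[tip,[460,310.7,110]]))
E
```

```text
time_s: 35.12
ee_pos: [460.9, 311.9, 261.4]
eef_rot: [-1.541, 0.347, -0.349]
wrist_force: [-1.0, 0.7, -2.3]
grip_width: 0.264
rel m [-0.0012  0.1139 -0.0012] w [-0.0024 -0.0004  0.0014] z [461.  311.9 261.6] xang -0.4444 F [-0.7  0.1 -2.2] g 0.266 t 35.275
side [[209.5043 249.3315]
 [212.3619 270.0492]] wrist [[315.2265 188.8346]
 [314.8508 187.083 ]]
```

View pics/v_w.png

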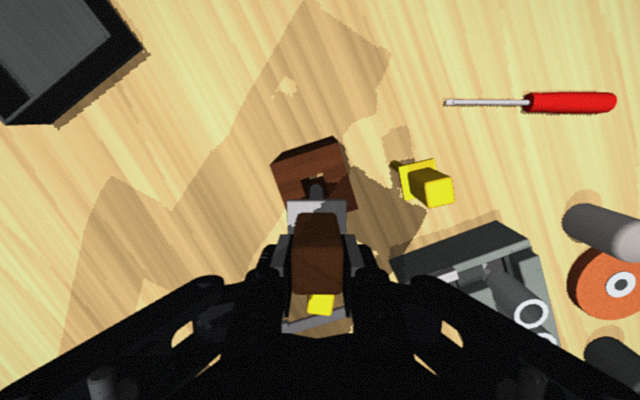

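View pics/v_s.png

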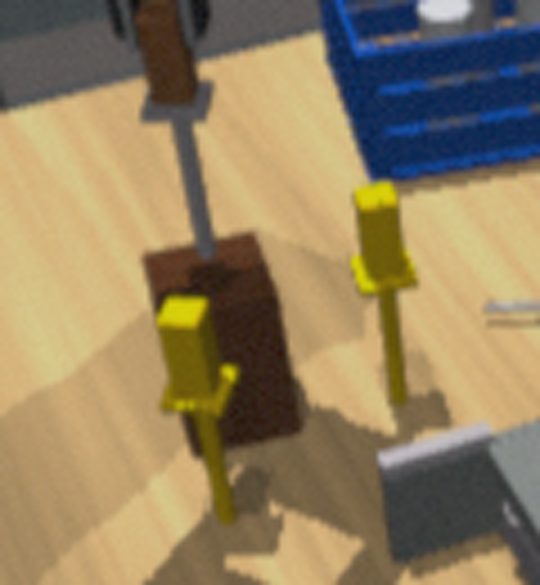

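```bash
python3 -m pendant '[-0.0007,0.012,-0.0006,0,0,0,0, -0.0007,0.025,-0.0006,0,0,0,0, -0.0007,0.04,-0.0006,0,0,0,0, -0.0007,0.055,-0.0006,0,0,0,0, -0.0007,0.07,-0.0006,0,0,0,0, -0.0007,0.085,-0.0006,0,0,0,0, -0.0007,0.098,-0.0006,0,0,0,0, -0.0007,0.107,-0.0006,0,0,0,0, -0.0007,0.11,-0.0006,0,0,0,0, -0.0007,0.11,-0.0006,0,0,0,0]'
```

```text
time_s: 36.52
ee_pos: [459.4, 311.4, 150.1]
eef_rot: [-1.542, 0.348, -0.348]
wrist_force: [1.2, -0.8, -2.8]
grip_width: 0.269
```

```bash
python3 -m pendant '[0,0.001,0,0,0,0,0, 0,0.002,0,0,0,0,0, 0,0.002,0,0,0,0,0]'; python3 -m pendant '[0,0,0,0,0,0,0.6, 0,0,0,0,0,0,0.75, 0,0,0,0,0,0,0.75, 0,-0.02,0,0,0,0,0.75, 0,-0.06,0,0,0,0,0.75, 0,-0.11,0,0,0,0,0.75, 0,-0.15,0,0,0,0,0.75, 0,-0.15,0,0,0,0,0.75]';python3 - <<'E'
from h import *
for i in range(2): crop(cams.read_camera("side"),190,90,310,220,4.5,"pics/x_s.png")
im=cams.read_camera("wrist"); cv2.imwrite("pics/x_w.png",im)
show([544,0,247],-0.0515)
E
```

```text
time_s: 36.9
ee_pos: [459.3, 311.3, 148.2]
eef_rot: [-1.542, 0.348, -0.348]
wrist_force: [-0.3, -1.1, -2.1]
grip_width: 0.27
time_s: 37.9
ee_pos: [460.9, 312.4, 301.8]
eef_rot: [-1.537, 0.344, -0.352]
wrist_force: [0.1, 0.3, -0.7]
grip_width: 0.752
rel m [ 0.2107  0.0502 -0.2441] w [ 0.0012 -0.3925 -0.0011] z [458.6 310.9 297. ] xang -0.444 F [ 0.   0.4 -0.2] g 0.751 t 38.05
```

View pics/x_w.png

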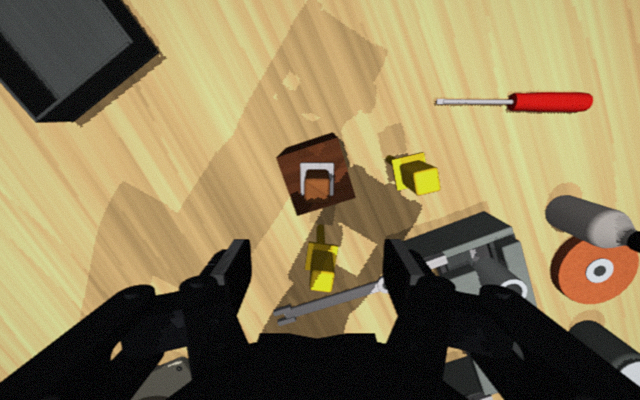

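View pics/x_s.png

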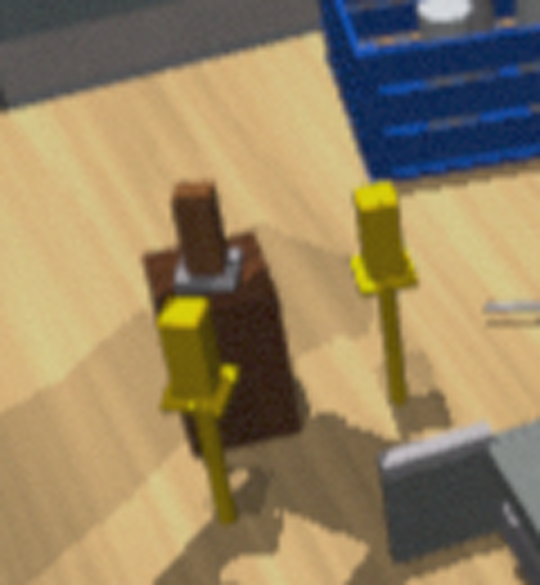

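```bash
python3 -m pendant '[0.035,0,-0.038,0,-0.06,0,0.5, 0.075,0,-0.082,0,-0.14,0,0.4, 0.115,0,-0.125,0,-0.22,0,0.35, 0.155,0.02,-0.168,0,-0.3,0,0.35, 0.195,0.05,-0.212,0,-0.37,0,0.35, 0.21,0.05,-0.228,0,-0.393,0,0.35, 0.21,0.05,-0.228,0,-0.393,0,0.35, 0.21,0.05,-0.228,0,-0.393,0,0.35, 0.21,0.05,-0.228,0,-0.393,0,0.35]';python3 - <<'E'
from h import *
import pickle
for i in range(2): cams.read_camera("side")
m=cm("wrist");im=cams.read_camera("wrist"); cv2.imwrite("pics/y_w0.png",im); im=cv2.convertScaleAbs(im,alpha=1.3,beta=10); crop(im,290,30,430,290,2.3,"pics/y_w.png");pickle.dump((tool()[0],tool()[1],m),open("y_w.pkl","wb"))
im=cams.read_camera("top"); cv2.imwrite("pics/y_t.png",im)
show([550.2,14.9,119],-0.0505)
E
```

```text
time_s: 39.17
ee_pos: [550.6, 16.3, 248.0]
eef_rot: [-1.57, 0.039, -0.039]
wrist_force: [-0.0, 0.6, 0.6]
grip_width: 0.356
rel m [-0.0007  0.1293 -0.0011] w [-0.0001  0.0006  0.0004] z [550.9  16.  248.3] xang -0.0499 F [ 0.3  0.  -0.3] g 0.355 t 39.375
```

View pics/y_w.png

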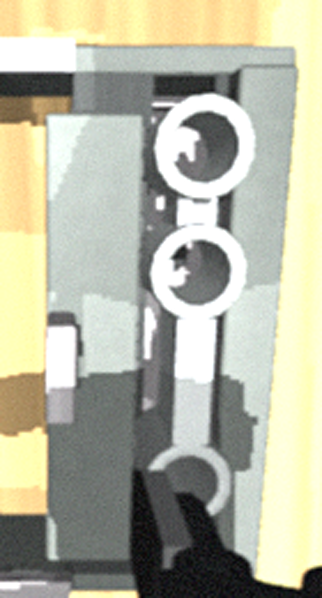

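View pics/y_t.png

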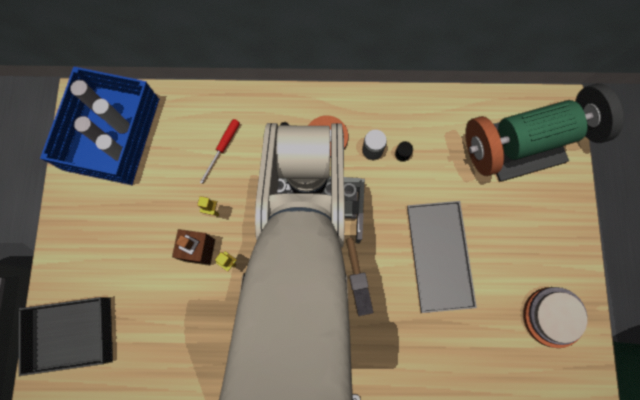

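```bash
python3 -m pendant '[-0.0005,0.03,-0.001,0,0,0,0.35, -0.0005,0.07,-0.001,0,0,0,0.35, -0.0005,0.1,-0.001,0,0,0,0.35, -0.0005,0.12,-0.001,0,0,0,0.35, -0.0005,0.129,-0.001,0,0,0,0.35, -0.0005,0.129,-0.001,0,0,0,0.35, -0.0005,0.129,-0.001,0,0,0,0, -0.0005,0.129,-0.001,0,0,0,0, -0.0005,0.129,-0.001,0,0,0,0, -0.0005,0.129,-0.001,0,0,0,0]'; python3 -m pendant '[-0.006,0,0,0,0,0,0, -0.014,0,0,0,0,0,0, -0.022,0,0,0,0,0,0, -0.03,0,0,0,0,0,0, -0.036,0,0,0,0,0,0, -0.04,0,0,0,0,0,0, -0.042,0,0,0,0,0,0, -0.042,0,0,0,0,0,0]'
```

```text
time_s: 40.62
ee_pos: [550.1, 14.4, 120.1]
eef_rot: [-1.57, 0.04, -0.04]
wrist_force: [-4.0, 0.6, 6.0]
grip_width: 0.111
time_s: 41.62
ee_pos: [508.9, 16.6, 120.1]
eef_rot: [-1.57, 0.038, -0.042]
wrist_force: [1.2, 1.5, 8.4]
grip_width: 0.114
```

```bash
python3 -m pendant '[-0.001,-0.001,0,0,0,0,0, -0.002,-0.001,0,0,0,0,0, -0.003,-0.001,0,0,0,0,0, -0.003,-0.001,0,0,0,0,0]'; python3 -m pendant '[-0.001,0,0,0,0,0,0, -0.002,0,0,0,0,0,0, -0.002,0,0,0,0,0,0]'
```

```text
time_s: 42.12
ee_pos: [505.4, 16.7, 120.1]
eef_rot: [-1.57, 0.04, -0.04]
wrist_force: [2.2, 3.6, 3.9]
grip_width: 0.112
time_s: 42.5
ee_pos: [505.0, 16.7, 120.2]
eef_rot: [-1.57, 0.037, -0.043]
wrist_force: [8.0, 3.5, -3.2]
grip_width: 0.113
```

```bash
python3 -m pendant '[0,0,0,0,0,0,0.4, 0,0,0,0,0,0,0.4, 0,0,0,0,0,0,0.4, 0,-0.03,0,0,0,0,0.4, 0,-0.07,0,0,0,0,0.4, 0,-0.12,0,0,0,0,0.4, 0.05,-0.13,0,0,0,0,0.4, 0.097,-0.13,-0.001,0,0,0,0.4, 0.097,-0.13,-0.001,0,0,0,0.4, 0.097,-0.13,-0.001,0,0,0,0.4, 0.097,-0.13,-0.001,0,0,0,0.4]';python3 - <<'E'
from h import *
import pickle
for i in range(2): im=cams.read_camera("side")
cv2.imwrite("pics/z_s0.png",im); crop(im,260,160,400,300,4,"pics/z_s.png")
m=cm("wrist");im=cams.read_camera("wrist"); cv2.imwrite("pics/z_w.png",im);pickle.dump((tool()[0],tool()[1],m),open("z_w.pkl","wb"))
show([601,10.7,119],-0.0505)
E
```

```text
time_s: 43.88
ee_pos: [598.8, 10.8, 249.6]
eef_rot: [-1.57, 0.041, -0.039]
wrist_force: [-0.6, 0.8, 0.1]
grip_width: 0.401
rel m [ 0.0015  0.1311 -0.    ] w [ 0.     -0.0004 -0.0003] z [599.6  10.8 250.1] xang -0.0509 F [-0.3  0.3  0.2] g 0.399 t 44.025
```

View pics/z_w.png

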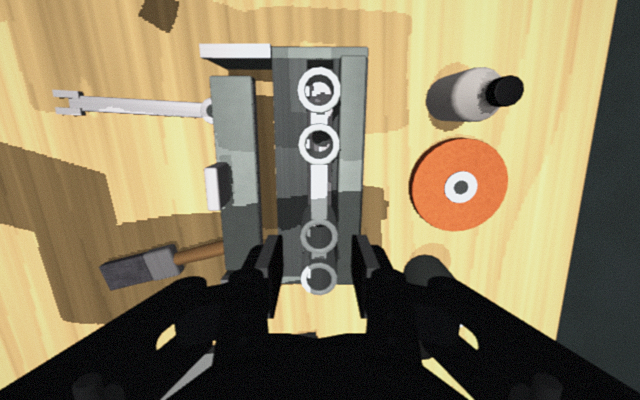

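View pics/z_s0.png

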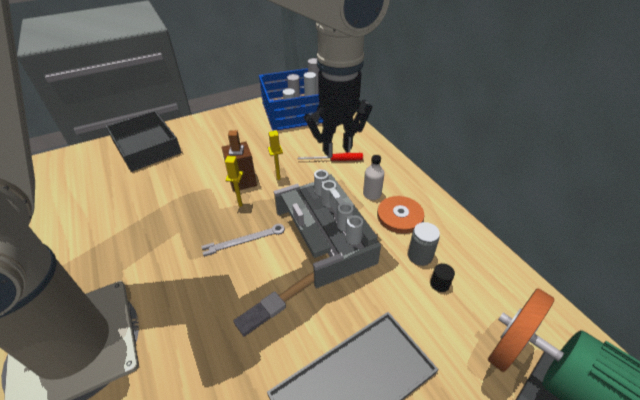

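```bash
python3 -m pendant '[0.0015,0.03,0,0,0,0,0.4, 0.0015,0.07,0,0,0,0,0.4, 0.0015,0.1,0,0,0,0,0.4, 0.0015,0.12,0,0,0,0,0.4, 0.0015,0.13,0,0,0,0,0.4, 0.0015,0.13,0,0,0,0,0.4, 0.0015,0.13,0,0,0,0,0.4]'; python3 -m pendant '[0,0,0,0,0,0,0, 0,0,0,0,0,0,0, 0,0,0,0,0,0,0, 0,0,0,0,0,0,0]'
```

```text
time_s: 44.9
ee_pos: [602.4, 10.7, 121.0]
eef_rot: [-1.57, 0.039, -0.041]
wrist_force: [0.4, 0.1, -0.3]
grip_width: 0.4
time_s: 45.4
ee_pos: [601.9, 10.6, 121.1]
eef_rot: [-1.57, 0.04, -0.041]
wrist_force: [-2.8, -0.0, 5.0]
grip_width: 0.135
```

```bash
python3 -m pendant '[0,-0.01,0,0,0,0,0, 0,-0.03,0,0,0,0,0, 0,-0.06,0,0,0,0,0, 0,-0.1,0,0,0,0,0, 0,-0.15,0,0,0,0,0, 0,-0.17,0,0,0,0,0, 0,-0.17,0,0,0,0,0, 0,-0.17,0,0,0,0,0]';python3 - <<'E'
from h import *
import pickle
for i in range(2): im=cams.read_camera("side")
cv2.imwrite("pics/A_s.png",im)
m=cm("wrist");im=cams.read_camera("wrist"); cv2.imwrite("pics/A_w.png",im);pickle.dump((tool()[0],tool()[1],m),open("A_w.pkl","wb"))
im=cams.read_camera("top"); cv2.imwrite("pics/A_t.png",im)
show([601,10.7,119],-0.0505)
E
```

```text
time_s: 46.4
ee_pos: [600.7, 10.6, 288.6]
eef_rot: [-1.57, 0.042, -0.038]
wrist_force: [0.3, 0.1, -5.3]
grip_width: 0.14
rel m [3.000e-04 1.695e-01 1.000e-04] w [ 0.0001 -0.0005 -0.0026] z [601.1  10.6 288.5] xang -0.051 F [-0.3  1.1 -4.7] g 0.139 t 46.6
```

View pics/A_w.png

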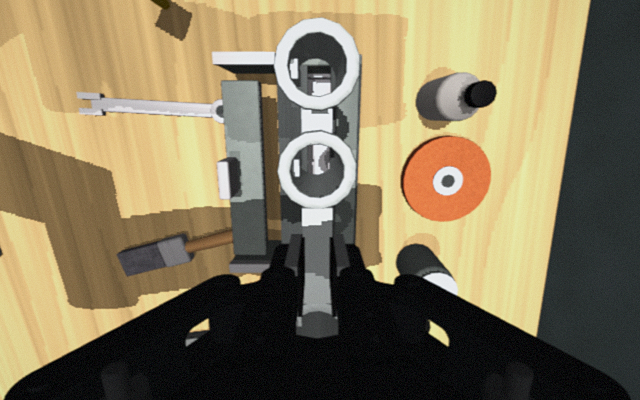

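View pics/A_t.png

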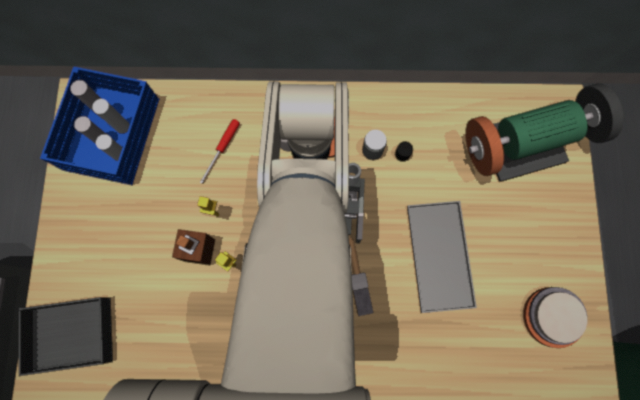

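View pics/A_s.png

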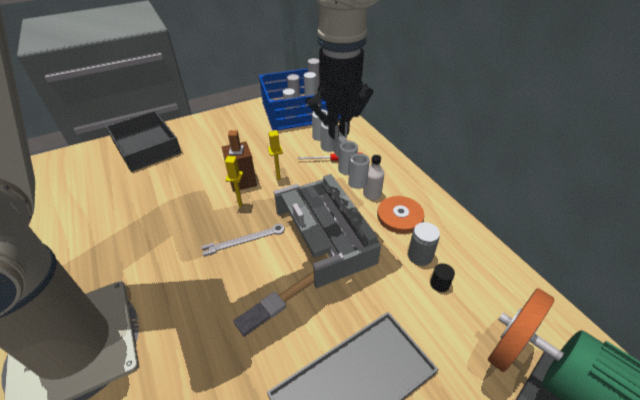

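Run:
```python
from h import *
np.set_printoptions(precision=4,suppress=True)
im=cv2.imread("pics/A_t.png"); nets  # corners by eye, refined on crop
crop(im,395,190,490,325,4.4,"pics/A_t2.png")
c=[atz("top",u,18) for u in [(408,206),(459,202),(475,305),(423,312)]]
c=np.array(c); print(c,c.mean(0)); d=c[0]-c[3]; print(np.arctan2(d[1],d[0])); d=c[1]-c[2]; print(np.arctan2(d[1],d[0]))
C=c.mean(0)+[4,0,0]; print(C)
show([C[0],C[1],260],0.14-np.pi/2)
```

```text
[[ 578.2493 -238.549    18.    ]
 [ 590.8238 -374.3144   18.    ]
 [ 323.8497 -401.6125   18.    ]
 [ 304.9332 -269.3096   18.    ]] [ 449.464  -320.9464   18.    ]
0.11207443211424288
0.10189585383065426
[ 453.464  -320.9464   18.    ]
rel m [-0.1305  0.0289 -0.3387] w [ 0.0019  1.3798 -0.0021] z [601.1  10.6 288.5] xang -0.051 F [-0.3  1.1 -4.7] g 0.139 t 46.6
```

View pics/A_t2.png

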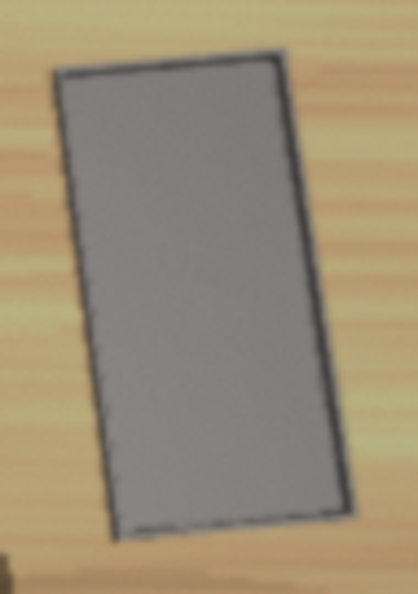

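```bash
python3 -m pendant '[-0.012,0,-0.03,0,0.12,0,0, -0.026,0,-0.068,0,0.28,0,0, -0.042,0,-0.108,0,0.45,0,0, -0.058,0.01,-0.15,0,0.62,0,0, -0.073,0.02,-0.19,0,0.79,0,0, -0.088,0.03,-0.23,0,0.96,0,0, -0.105,0.04,-0.27,0,1.13,0,0, -0.12,0.05,-0.31,0,1.29,0,0, -0.131,0.06,-0.3387,0,1.41,0,0, -0.131,0.08,-0.3387,0,1.41,0,0, -0.131,0.11,-0.3387,0,1.41,0,0, -0.131,0.12,-0.3387,0,1.41,0,0]'; python3 -m pendant '[0,0,0,0,0,0,0, 0,0,0,0,0,0,0, 0,0,0,0,0,0,0]'
python3 - <<'E'
from h import *
import pickle
im=cams.read_camera("side"); cv2.imwrite("pics/B_s.png",im)
m=cm("wrist");im=cams.read_camera("wrist"); cv2.imwrite("pics/B_w.png",im);pickle.dump((tool()[0],tool()[1],m),open("B_w.pkl","wb"))
im=cams.read_camera("top"); cv2.imwrite("pics/B_t.png",im)
show([453,-321,55],0.11-np.pi/2)
E
```

```text
time_s: 48.1
ee_pos: [452.4, -320.2, 167.8]
eef_rot: [-1.259, 1.132, -1.125]
wrist_force: [-0.8, 0.4, -5.0]
grip_width: 0.132
time_s: 48.48
ee_pos: [454.3, -321.3, 171.1]
eef_rot: [-1.259, 1.126, -1.129]
wrist_force: [-1.0, 0.2, -5.3]
grip_width: 0.138
rel m [-0.0003  0.1156 -0.001 ] w [-0.0008 -0.      0.0007] z [ 454.  -321.1  170.6] xang -1.4608 F [-0.3 -0.8 -4.5] g 0.139 t 48.625
```

View pics/B_w.png

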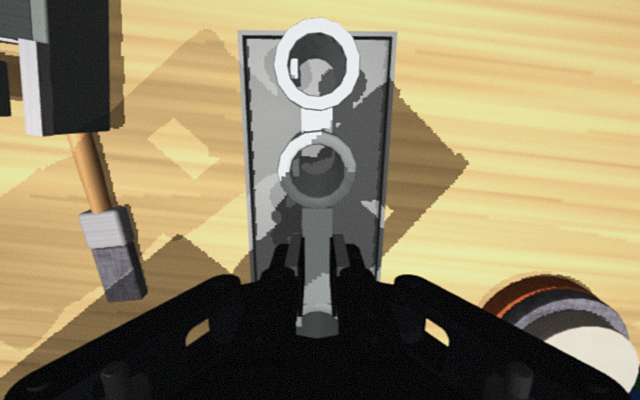

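View pics/B_t.png

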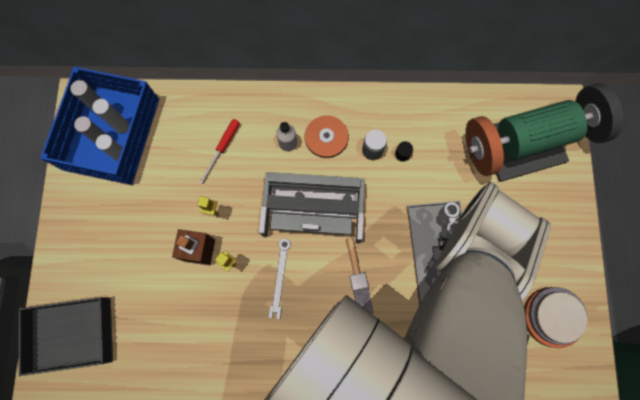

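View pics/B_s.png

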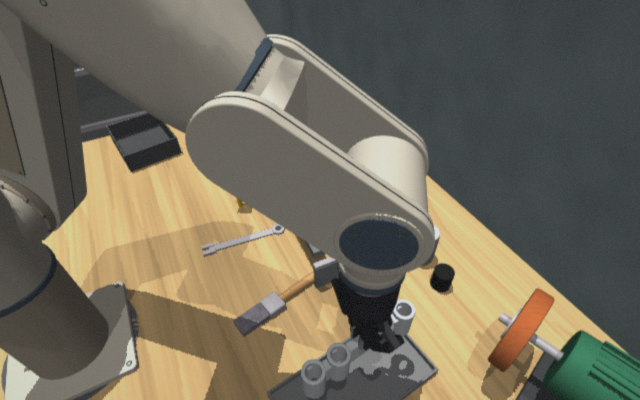

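Run:
```python
from h import *
import pickle
np.set_printoptions(precision=1,suppress=True)
p,Rm,m=pickle.load(open("B_w.pkl","rb"))
for uv in [(238,32),(397,32),(318,32),(252,270),(380,280)]:
    q=atz("wrist",uv,18,m); print(q, Rm.T@(q-p))
```

```text
[ 584.1 -237.9   18. ] [-68.6 152.9 138.2]
[ 599.3 -376.4   18. ] [ 70.7 153.  138.1]
[ 591.7 -307.6   18. ] [  1.5 152.9 138.2]
[ 355.  -262.6   18. ] [-69.2 152.6 -92.2]
[ 358.1 -400.9   18. ] [  68.6  152.8 -104.3]
```

```bash
python3 -m pendant '[-0.0003,0.02,-0.001,0,0,0,0, 0,0.045,-0.001,0,0,0,0, 0,0.07,-0.001,0,0,0,0, 0,0.09,-0.001,0,0,0,0, 0,0.103,-0.001,0,0,0,0, 0,0.11,-0.001,0,0,0,0, 0,0.113,-0.001,0,0,0,0, 0,0.113,-0.001,0,0,0,0, 0,0.113,-0.001,0,0,0,0]'
```

```text
time_s: 49.75
ee_pos: [453.0, -321.3, 57.6]
eef_rot: [-1.259, 1.127, -1.129]
wrist_force: [0.1, -1.2, -4.9]
grip_width: 0.138
```

```bash
python3 -m pendant '[0,0.001,0,0,0,0,0, 0,0.002,0,0,0,0,0, 0,0.002,0,0,0,0,0]';  python3 -m pendant '[0,0.001,0,0,0,0,0, 0,0.001,0,0,0,0,0]'
```

```text
time_s: 50.12
ee_pos: [452.8, -321.1, 55.2]
eef_rot: [-1.259, 1.128, -1.128]
wrist_force: [-0.5, 1.2, -3.0]
grip_width: 0.141
time_s: 50.38
ee_pos: [452.8, -321.1, 55.0]
eef_rot: [-1.259, 1.128, -1.128]
wrist_force: [-2.9, 2.5, 7.9]
grip_width: 0.135
```

Contact with the tray floor (+8 N). Release and retreat.

```bash
python3 -m pendant '[0,-0.001,0,0,0,0,0.4, 0,-0.001,0,0,0,0,0.5, 0,-0.001,0,0,0,0,0.5, 0,-0.02,0,0,0,0,0.5, 0,-0.06,0,0,0,0,0.5, 0,-0.11,0,0,0,0,0.5, 0,-0.16,0,0,0,0,0.5, 0,-0.22,0,0,0,0,0.5, 0.02,-0.24,-0.04,0,0,0,0.6, 0.04,-0.24,-0.08,0,0,0,0.6, 0.04,-0.24,-0.08,0,0,0,0.6]'
python3 - <<'E'
from h import *
for i in range(2): im=cams.read_camera("side")
cv2.imwrite("pics/C_s.png",im)
im=cams.read_camera("wrist"); cv2.imwrite("pics/C_w.png",im)
im=cams.read_camera("top"); cv2.imwrite("pics/C_t.png",im)
show([600,-60,300],-0.0515)
E
```

```text
time_s: 51.75
ee_pos: [375.6, -370.6, 295.8]
eef_rot: [-1.258, 1.129, -1.132]
wrist_force: [-0.2, 0.6, 0.3]
grip_width: 0.603
rel m [-0.2829 -0.0055  0.2547] w [-3.000e-04 -1.409e+00  4.000e-04] z [ 378.  -369.2  294.4] xang -1.4605 F [-0.2  0.1 -0.2] g 0.6 t 51.95
```

View pics/C_w.png

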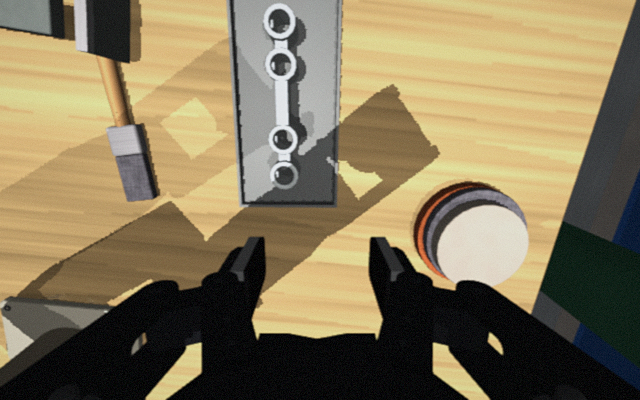

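View pics/C_t.png

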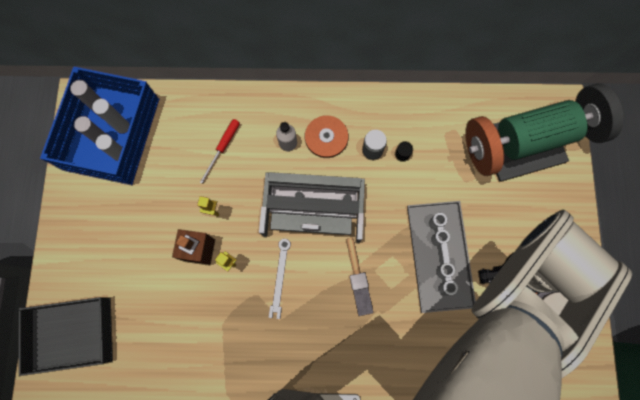

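View pics/C_s.png

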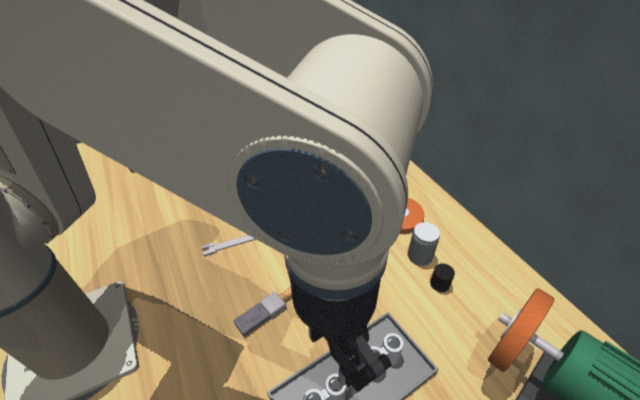

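Run:
```python
from h import *
t=cv2.imread("pics/C_t.png"); w=cv2.imread("pics/C_w.png")
crop(t,250,160,380,250,6,"pics/C_t2.png"); crop(cv2.convertScaleAbs(w,alpha=1.2,beta=25),225,0,345,210,2.8,"pics/C_w2.png")
```

```text
(no output)
```

View pics/C_t2.png

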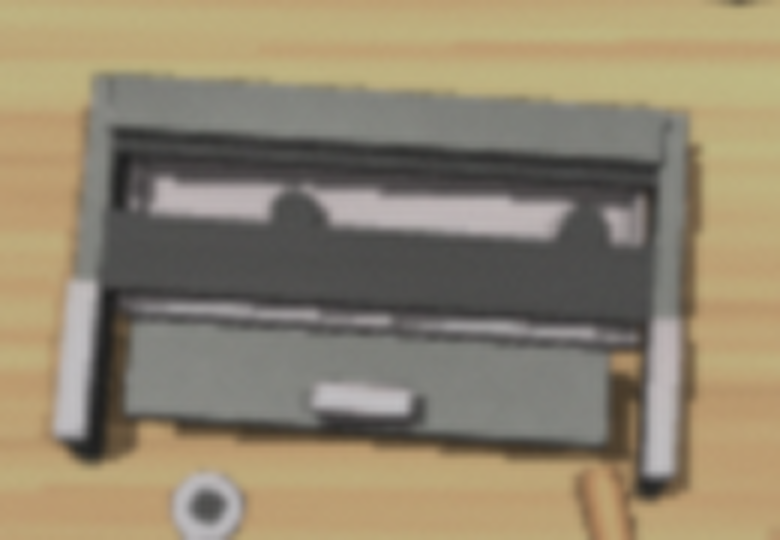

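View pics/C_w2.png

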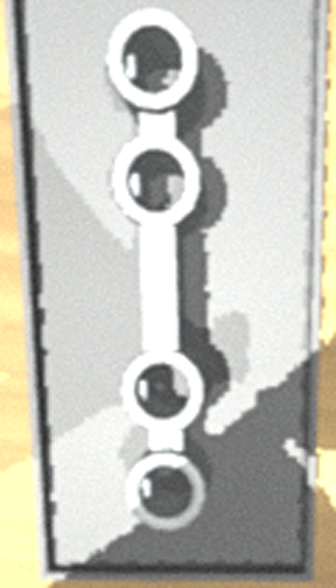

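Run:
```python
from h import *
import pickle
np.set_printoptions(precision=1,suppress=True)
print(atz("top",(250+361/6,160+399/6),127))
m=pickle.load(open("z_w.pkl","rb"))[2]; t=atz("wrist",(212,188),127,m)[:2]; print(t,(t-[602,10.8])@[.9987,-.0515])
show([600,0,300],0); print(r.get_obs()['wrist_force'])
r.hand_in()
```

```text
[501.3  16.4 127. ]
[507.1  18.9] -95.1479387662976
rel m [-0.3 -0.   0.3] w [-0.  -1.5  0. ] z [ 378.  -369.2  294.4] xang -1.4605 F [-0.2  0.1 -0.2] g 0.6 t 51.95
[-0.2  0.1 -0.2]
the job is handed in; nothing more can be done
```

The job is done and handed in at about 52 s of robot time. I set the carrier in the vise, shut the jaw on it, and ran the drift through all four sleeves. The drift went back in its holder, I pulled the jaw fully open, and the carrier now stands lengthwise in the job tray.

- **Pins:** Two sleeves held a pin, at +42 and −86 mm along the vise. Each resisted with about 11 to 13 N and then gave way. The other two showed no resistance. The last top picture shows both pins in the catch tray, and all four bores look clear.
- **Drift:** It is back in the wooden holder with its guard resting on top, seen from the side and wrist cameras just after release.
- **Jaw:** By the gripper's position, it moved 45.2 mm from closed before hitting a firm end stop. The wrist camera afterwards put the tab about 95 mm from the slot, where fully open is 97 mm. That is within its error, but it is not an exact match.
- **Carrier:** It stands upright in the tray, about 2 mm or less off centre by the last wrist measurement before lowering. The gripper is clear of everything.
- **Other things on the bench:** Nothing else looks moved in the last top picture, and I saw no sign that the tray was knocked.

The top and wrist cameras disagreed by about 4 to 7 mm in absolute position. I placed the carrier in the vise by comparing it with the vise in the same picture, and the two cameras agreed on that to about 1 mm.

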